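# Put the hand tools back into their foam cut-outs

### The job

Put the four loose tools back into the foam tray: the two spanners, the screwdriver and the tape measure, each into the cut-out made for it and right down on the floor of its recess. Leave the strip of wood and the pencil where they lie.

Things in the scene. Friction and masses are not known exactly. Their poses are not given: they have to be found in the camera images.
- spanner_large_mid (a point): Centre of the longer steel combination spanner, half-way up; it lies flat on the worktop: 210 mm long (along its y axis), heads 36 mm (open end, -y) and 30 mm (ring end, +y) wide, shank 18 mm wide (x) by about 5 mm, 7 mm thick over the heads, 80 g. Grip it across the shank at this point.
- spanner_small_mid (a point): Centre of the shorter steel combination spanner, half-way up; it lies flat: 180 mm long (y), heads 28 mm (open end, -y) and 22 mm (ring end, +y) wide, shank 14 mm wide (x) by about 5 mm, 7 mm thick over the heads, 50 g. Grip it across the shank at this point.
- screwdriver_mid (a point): Middle of the handle of the red-handled screwdriver lying on the worktop, 15 mm above its underside. Its y axis runs along it: butt 52 mm from this point towards +y, blade tip 162 mm towards -y (214 mm long). Handle 91 mm long, 24 to 30 mm wide (x), about 30 mm high; blade 6 mm thick, on the worktop; 90 g. Grip across the handle here.
- tape_mid (a point): Centre of the yellow tape measure, standing upright on its base, half-way up: 43 mm thick (x; 40 mm where gripped), 79 mm long (y), 66 mm high, 280 g. Grip it across its thickness.
- seat_spanner_large (a point): Longer spanner-shaped cut-out, in one of four dark foam blocks (80 x 250 mm) side by side in a shallow tray, in any order; y along the cut-out. Where spanner_large_mid rests, y axes in line (open end at -y, either way will do), 3.5 mm over the grey recess floor, which is 12 mm over the worktop. 222 mm long, 6 mm play all round; round finger bay 70 mm wide here. Foam top at 26 mm, tray rim at 32 mm.
- seat_spanner_small (a point): Shorter spanner-shaped cut-out, in another of the four foam blocks (same heights); y along the cut-out. Where spanner_small_mid rests, y axes in line (open end at -y, either way will do), 3.5 mm over the recess floor, which is 12 mm over the worktop. 192 mm long, 6 mm play all round, lip bevelled 4 mm wider; finger bay at this point: 70 mm wide over 38 mm of length, rounded off.
- seat_screwdriver (a point): Screwdriver cut-out in another of the foam blocks (same heights): wide for the handle at +y, a 20 mm groove for the blade at -y, so it fits one way round only. Where screwdriver_mid rests, y axis the same way as the screwdriver's, 15 mm over the recess floor (12 mm over the worktop). 226 mm long, 6 mm play, lip bevelled 4 mm wider; finger bay here: 70 mm wide over 38 mm of length.
- seat_tape (a point): Short rectangular pocket for the tape measure in the fourth foam block (same heights), 54 (x) x 92 mm (y). Where tape_mid rests with the tape measure upright, y axes in line, either way round, 33 mm over the recess floor (12 mm over the worktop). No finger bay: it stands 52 mm proud of the foam, so the fingers stay above the foam (top at 26 mm).
- wood_strip_mid (a point): Centre, half-way up, of a strip of pine, 32 x 200 x 19 mm (long side along y), that lies loose among the tools; not part of the set, leave it where it lies.
- pencil_mid (a point): Centre, half-way up, of a flat red carpenter's pencil, 11 x 168 x 7 mm (long side along y), loose among the tools; leave it where it lies.
There are look-alikes about, which are no part of the job. Leave any pink look-alike of the part that bears tape_mid alone.

How it is judged:
At the end, for the whole second after the job is handed in: Each of the four tools lies at rest in its own cut-out: its point within 12 mm (tape measure 15 mm) horizontally and 5 mm in height of its seat, turned within 0.15 rad of the cut-out's length, and flat (tape measure upright) within 0.12 rad (horizontal distance between spanner_large_mid and seat_spanner_large below 0.012 m and z of spanner_large_mid in the frame of seat_spanner_large between -0.005 and 0.005 m and angle between the y axis of spanner_large_mid and the y axis of seat_spanner_large, either way round below 0.15 rad and angle between the z axis of spanner_large_mid and the z axis of seat_spanner_large, either way round below 0.12 rad and linear speed of each of spanner_large, spanner_small, screwdriver, tape below 0.02 m/s and horizontal distance between spanner_small_mid and seat_spanner_small below 0.012 m and z of spanner_small_mid in the frame of seat_spanner_small between -0.005 and 0.005 m and angle between the y axis of spanner_small_mid and the y axis of seat_spanner_small, either way round below 0.15 rad and angle between the z axis of spanner_small_mid and the z axis of seat_spanner_small, either way round below 0.12 rad and horizontal distance between screwdriver_mid and seat_screwdriver below 0.012 m and z of screwdriver_mid in the frame of seat_screwdriver between -0.005 and 0.005 m and angle between the y axis of screwdriver_mid and the y axis of seat_screwdriver, either way round below 0.15 rad and angle between the z axis of screwdriver_mid and the z axis of seat_screwdriver, either way round below 0.12 rad and horizontal distance between tape_mid and seat_tape below 0.015 m and z of tape_mid in the frame of seat_tape between -0.005 and 0.005 m and angle between the y axis of tape_mid and the y axis of seat_tape, either way round below 0.15 rad and angle between the z axis of tape_mid and the z axis of seat_tape, either way round below 0.12 rad); the robot touches nothing.
It fails at once if the strip of wood was moved by more than 30 mm (distance of wood_strip_mid from where it was at the start of the episode above 0.03 m).
It fails at once if the pencil was moved by more than 30 mm (distance of pencil_mid from where it was at the start of the episode above 0.03 m).
It also fails if it takes over 96 s, if anything falls off the work surface, if the arm or the gripper's body presses on something with over 40 N, if the wrist force passes 120 N, or if a joint passes its speed limit or range.

### The arm

A 6-joint arm with a two-finger parallel gripper is mounted at the origin on a cart in front of the work surface, level with it; the furniture and walls round the work are solid. World frame = base frame: x ahead of the robot, y to its left, z up, the work surface at z = 0. Lengths are in m, angles in rad, forces in N, time in s.
With the tool pointing down it reaches from about 0.425 to 0.95 m from the base axis. Payload 3.5 kg.
Tool frame: the origin (TCP) lies at the very end of the fingers, on their centre line; the grasp point (between the pads) lies 19 mm behind it; z points along the fingers, y is the line along which they close (so a half turn about z gives the same grasp; the last joint's range is limited). The gripper opens to 85 mm and grips with 20 to 120 N. Pads are 22 mm wide; open, the fingers measure 114 mm over their backs; the gripper's body (76 mm by 85 mm) begins 54 mm behind the grasp point. The pads swing forward as they close: fully open they stand 13 mm farther back than shut.
Start: joints at [-1.466, 0.286, 1.577, -0, 1.279, -0.15], TCP at [0.17, -0.653, 0.193] pointing down, gripper open.
Joint ranges: [-2.77, 2.77], [-0.9, 2.22], [0.21, 2.48], [-1.53, 4.67], [0.24, 2.81], [-2.84, 2.84]. Speed limits (rad/s): [2.79, 2.79, 3.14, 3.14, 3.14, 3.14].

### API

Orientations are given as [roll, pitch, yaw] about the fixed x, y, z axes, in that order (R = Rz(yaw) Ry(pitch) Rx(roll)).
In Python, from bench import env gives the robot as it stands. The module is installed in compiled form; this text tells all that it offers.
- The arm moves only by the tool move_arm, never from a script. Its argument "rows" is text: rows parted by semicolons, each of 5 numbers parted by spaces: the closure, from -1 (fully open) to 1 (shut), then the shift along the tool's x, y, z in mm, then the turn about the tool's z in rad. In form: fingers x y z turn; .... A call has exactly 5 rows; each row is the pose to reach, as a shift and turn from the pose commanded when the call began, along the tool's axes at that moment; what a row does not reach only later rows make up. A row lasts 1/10 s, in which the tool goes at most 50 mm and 8.59 degrees, less where a joint would pass 70% of its speed; a pose out of reach is approached as far as the arm can. A call with a gripper value outside its range is refused whole. The fingers move at their own pace and stop on an object; "squeeze" is the grip in N (left out, the last holds). Time passes only in rows, so rows that repeat a pose let the fingers close, or fill a call up. It gives the time, the measured TCP pose, the force, the opening and the grip force at its end, in the units of the state.
- env.state(): the state, without advancing time (a new reading comes with each control period).
- env.read_camera(name): name is "side" or "top"; returns a dict with "pixels" (384x512x3 uint8, red, green, blue), "z_map" (384x512 float32, m along the optical axis (not along the pixel's ray), 0 where there is no reading), "fx", "fy", "cx", "cy" (pixels), "k1" (the pictures are not rectified: a ray, as slopes to the right and down, at radius r is drawn at 1 + k1 r^2 times it, then the intrinsics apply), "xyz" and "rotation" of the camera in the world. Camera axes: x right, y down, z forward; pixel columns grow to the right and rows downward; lengths in m; the calibration is good to about 2 mm. A picture is of the moment at which its call begins.
- env.sign_off(): hands the job in; it is judged then, once.
The state is a dict: "time": time; "joint_positions": joint angles; "joint_velocities": joint speeds; "joint_torque": joint torques, N m; "tcp_pos": TCP position; "eef_rot": TCP orientation; "ft_force": force on the tool from outside, world axes, zero at the start; "ft_torque": the same for the moment, N m; "finger_gap": finger opening in m; "grasp_force": force on a finger pad.
Only numpy, scipy, OpenCV 4.12 (cv2) and the standard library are available. Lean on these libraries where they do the work, as an engineer would, in place of code of your own. Each camera call takes 0.05 s, during which the arm holds its last target. There are 200 camera calls.

## Working session

There is one attempt and no reset: what is moved stays moved. The work goes in short steps, Python scripts to look and compute and a tool call to move; the robot and the scene stay as the last step left them, time stands still between calls to the robot, and variables do not carry over. Pictures are saved under pics/ and viewed, at most 14 in all, crops included, and the job is handed in when it is done.

Besides the shell and the picture viewer there is one more tool, called by a JSON object that holds its "method" and its "body", one argument or row to a line. move_arm: Moves the arm, as the interface text tells. Its arguments: {"type":"object","properties":{"rows":{"type":"string"},"squeeze":{"type":"number"}},"required":["rows"]}

```bash
mkdir -p pics
cat > h.py <<'E'
import numpy as np,cv2
from bench import env
def cam(n):
    c=env.read_camera(n); np.savez(f'{n}.npz',**c); return c
def load(n): return dict(np.load(f'{n}.npz'))
def ray(c,u,v):
    xd=(np.asarray(u,float)-c['cx'])/c['fx']; yd=(np.asarray(v,float)-c['cy'])/c['fy']
    x,y=xd.copy(),yd.copy()
    for _ in range(20):
        s=1+c['k1']*(x*x+y*y); x,y=xd/s,yd/s
    return np.stack([x,y,np.ones_like(x)],-1)
def R(c):
    r=np.asarray(c['rotation'],float)
    if r.shape==(3,3): return r
    from scipy.spatial.transform import Rotation as Q
    return Q.from_euler('xyz',r).as_matrix()
def onplane(c,u,v,z):
    d=ray(c,u,v)@R(c).T; o=np.asarray(c['xyz'])
    return o+d*((z-o[2])/d[...,2])[...,None]
def cloud(c):
    v,u=np.mgrid[:384,:512]; p=ray(c,u,v)*c['z_map'][...,None]
    return p@R(c).T+c['xyz']
E
python3 - <<'E'
from h import *
print(env.state())
for n in('top','side'):
    c=cam(n); print(n,{k:c[k] for k in c if k not in('pixels','z_map')})
    cv2.imwrite(f'pics/{n}0.png',cv2.resize(c['pixels'][...,::-1],(800,600)))
E
```

```text
{'time': 0.0, 'joint_positions': array([-1.46604155e+00,  2.87176193e-01,  1.57819572e+00,  5.29482468e-06,
        1.27861000e+00, -1.50011226e-01]), 'joint_velocities': array([-0.00099741,  0.00050552, -0.00147542, -0.00043733, -0.00032735,
       -0.00158796]), 'joint_torque': array([-4.46952163e-04, -4.05988455e+01, -2.92625517e+01, -1.75838277e-04,
        5.91620308e-03,  8.64293725e-06]), 'tcp_pos': array([ 0.17005544, -0.65244489,  0.19183014]), 'eef_rot': array([-3.13923098e+00, -3.62082389e-04,  2.54764039e-01]), 'ft_force': array([ 0.32665956,  0.97647085, -0.02212651]), 'ft_torque': array([-0.00727664, -0.03894962, -0.06935721]), 'grasp_force': 0.0, 'finger_gap': 0.08558255034347932}
top {'fx': 365.2764856296606, 'fy': 365.2764856296606, 'cx': 253.12372382413628, 'cy': 193.698702204092, 'k1': 0.02811821919700805, 'xyz': array([ 0.34341187, -0.03884318,  1.01755698]), 'rotation': array([-2.99832737,  0.01102175, -1.57856836])}
side {'fx': 414.4104452645098, 'fy': 414.4104452645098, 'cx': 251.73933952947007, 'cy': 195.16805956479948, 'k1': -0.05295105461416509, 'xyz': array([0.52738137, 0.9029383 , 0.92197367]), 'rotation': array([-2.32860582,  0.01221885,  3.09316806])}
```

View pics/top0.png

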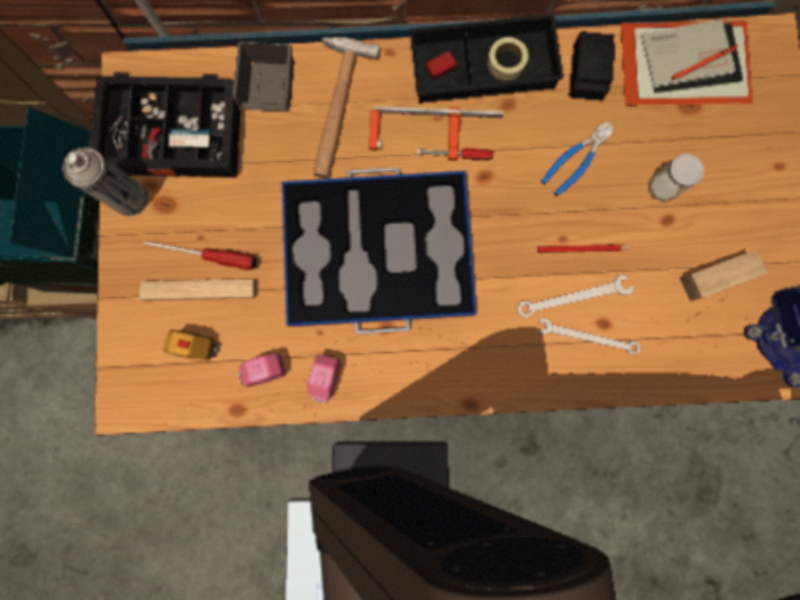

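View pics/side0.png

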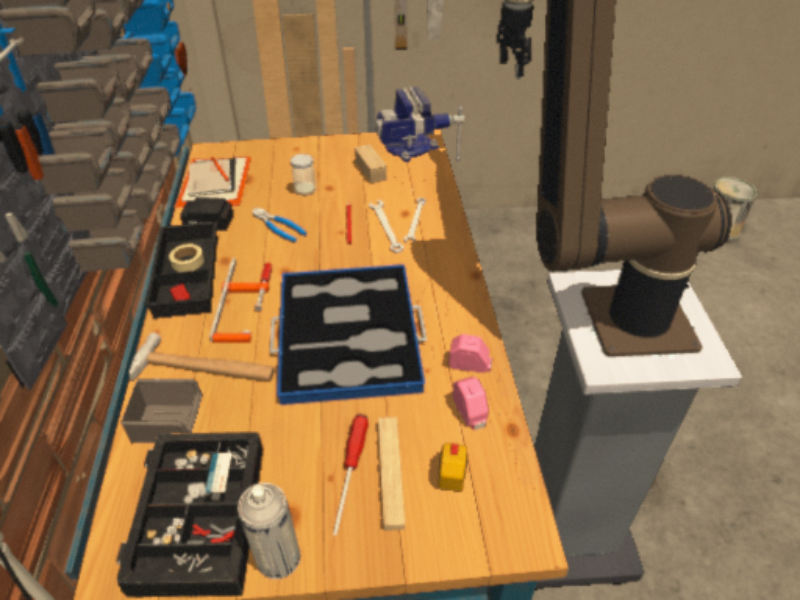

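The scene in 800x600 top-view pixels:
- **Spanners:** the large one is at (577,296) and the small one at (592,337).
- **Screwdriver:** (228,258). The look-alike is a small one at (470,154).
- **Tape:** the yellow one is at (190,343). The pink look-alikes are at (262,368) and (323,377).
- **Cut-outs:** small spanner (312,253), screwdriver (357,250) with its blade end up, tape (400,247), large spanner (445,245).
- **Leave alone:** wood strip (198,289), with a look-alike block at (725,275), and pencil (580,248).

```bash
cat > meas.py <<'E'
from h import *
def comp(m,box,minA=15):
    k=np.zeros(m.shape,np.uint8); x0,y0,x1,y1=box; k[y0:y1,x0:x1]=m[y0:y1,x0:x1]
    n,l,s,_=cv2.connectedComponentsWithStats(k,connectivity=8)
    i=1+np.argmax(s[1:,4]); return l==i
def rect(c,m,z):
    v,u=np.nonzero(m); p=onplane(c,u,v,z)[:,:2]
    (cx,cy),(w,h),a=cv2.minAreaRect((p*1000).astype(np.float32))
    if w<h: w,h,a=h,w,a+90
    return np.array([cx,cy]),w,h,np.deg2rad(a),p*1000
S=0.64
def b(x0,y0,x1,y1): return [int(S*k) for k in(x0,y0,x1,y1)]
if __name__=='__main__':
    c=load('top'); d=load('side'); 
    H=cv2.cvtColor(c['pixels'],cv2.COLOR_RGB2HSV).astype(int); P=cloud(c)
    h,s,v=H[...,0],H[...,1],H[...,2]
    grey=(s<70)&(v>75)&(v<200); pale=(s<95)&(v>120); red=((h<5)|(h>172))&(s>170)&(v>60); yel=(h>18)&(h<30)&(s>150)
    print('desk z',np.median(P[int(400*S),int(500*S):int(540*S),2]), np.median(P[b(0,360,0,370)[1],b(210,0,230,0)[0]:b(210,0,230,0)[2],2]))
    out=c['pixels'][...,::-1].copy()
    for n,m,bx,z in[('seatL',grey,b(423,180,468,310),.012),('seatS',grey,b(290,195,334,312),.012),('seatD',grey,b(335,185,380,316),.012),('seatT',grey,b(382,215,420,278),.012),
      ('spL',pale,b(512,270,640,322),.007),('spS',pale,b(535,315,645,358),.007),('drv',red,b(195,240,262,275),.015),('tape',yel,b(155,322,222,365),.066),
      ('wood',(s<150)&(v>150),b(132,275,262,303),.019),('pencil',red,b(530,240,635,256),.007)]:
        mm=comp(m,bx); q,w,hh,a,p=rect(c,mm,z); out[mm]=(0,255,0)
        zz=P[mm][:,2]; ax=np.array([np.cos(a),np.sin(a)]); t=(p-q)@ax; o=(p-q)@np.array([-ax[1],ax[0]])
        ends=[np.ptp(o[(t>lo*w)&(t<hi*w)]).round(0) for lo,hi in((-.5,-.35),(-.1,.1),(.35,.5))]
        print(n,'c',q.round(1),'LxW',round(w,1),round(hh,1),'ang',round(a,3),'z med/p90',np.median(zz).round(4),np.percentile(zz,90).round(4),'w -,0,+',ends,'n',mm.sum())
    cv2.imwrite('pics/m1.png',cv2.resize(out[100:275,50:460],(800,342),interpolation=cv2.INTER_NEAREST))
E
python3 meas.py
```

```text
desk z -0.0012459129659097012 -0.0008717162300446724
seatL c [ 593.8 -116.8] LxW 219.5 67.7 ang 3.129 z med/p90 0.0114 0.0139 w -,0,+ [np.float64(48.0), np.float64(68.0), np.float64(42.0)] n 1241
seatS c [582.1 122.4] LxW 189.4 66.8 ang 0.209 z med/p90 0.0117 0.0141 w -,0,+ [np.float64(36.0), np.float64(67.0), np.float64(40.0)] n 987
seatD c [585.4  39.7] LxW 222.3 64.6 ang 3.139 z med/p90 0.0117 0.0142 w -,0,+ [np.float64(17.0), np.float64(42.0), np.float64(50.0)] n 1022
seatT c [590.5 -36.7] LxW 89.2 54.2 ang 0.053 z med/p90 0.0114 0.0138 w -,0,+ [np.float64(54.0), np.float64(54.0), np.float64(51.0)] n 587
spL c [ 499.8 -347. ] LxW 209.2 35.7 ang 1.782 z med/p90 0.0047 0.007 w -,0,+ [np.float64(36.0), np.float64(16.0), np.float64(27.0)] n 449
spS c [ 427.2 -368.3] LxW 179.8 26.4 ang 1.335 z med/p90 0.0048 0.0075 w -,0,+ [np.float64(22.0), np.float64(13.0), np.float64(26.0)] n 321
drv c [572.8 273.6] LxW 89.5 25.3 ang 1.394 z med/p90 0.027 0.0314 w -,0,+ [np.float64(24.0), np.float64(25.0), np.float64(15.0)] n 252Traceback (most recent call last):
  File "meas.py", line 25, in <module>
    ends=[np.ptp(o[(t>lo*w)&(t<hi*w)]).round(0) for lo,hi in((-.5,-.35),(-.1,.1),(.35,.5))]
          ~~~~~~^^^^^^^^^^^^^^^^^^^^^^
    return _methods._ptp(a, axis=axis, out=out, **kwargs)
           ~~~~~~~~~~~~~^^^^^^^^^^^^^^^^^^^^^^^^^^^^^^^^^
    umr_maximum(a, axis, None, out, keepdims),
    ~~~~~~~~~~~^^^^^^^^^^^^^^^^^^^^^^^^^^^^^^
ValueError: zero-size array to reduction operation maximum which has no identity
```

```bash
python3 - <<'E'
s=open('meas.py').read()
s=s.replace("yel=(h>18)&(h<30)&(s>150)","yel=(h>=19)&(h<32)&(s>185)&(P[...,2]>.045)")
i=s.index("        ends="); j=s.index("    cv2.imwrite")
s=s[:i]+'''        lo,hi=p[t<-.32*w],p[t>.32*w]
        def mid(k):
            oo=(k-q)@np.array([-ax[1],ax[0]]); return q+ax*np.mean((k-q)@ax)+np.array([-ax[1],ax[0]])*(oo.min()+oo.max())/2
        dd=mid(hi)-mid(lo) if len(lo) and len(hi) else ax
        pc,_,vt=np.linalg.svd(p-p.mean(0),full_matrices=False)
        print(n,'c',q.round(1),'L,W %.0f %.0f'%(w,hh),'rectang %.3f endang %.3f pca %.3f'%(a,np.arctan2(dd[1],dd[0]),np.arctan2(*vt[0][::-1])),'z50,z90',np.percentile(zz,[50,90]).round(4),'cent',p.mean(0).round(1))
'''+s[j:]
open('meas.py','w').write(s)
E
python3 meas.py
python3 - <<'E'
from h import *
c=load('top');H=cv2.cvtColor(c['pixels'],cv2.COLOR_RGB2HSV);P=cloud(c)
print(H[214:232:3,106:142:5].tolist());print(P[210:234:3,104:142:4,2].round(3))
E
```

```text
desk z -0.0012459129659097012 -0.0008717162300446724
seatL c [ 593.8 -116.8] L,W 219 68 rectang 3.129 endang -3.083 pca -3.090 z50,z90 [0.0114 0.0139] cent [ 594.7 -117.1]
seatS c [582.1 122.4] L,W 189 67 rectang 0.209 endang 0.058 pca -3.085 z50,z90 [0.0117 0.0141] cent [583.1 123.1]
seatD c [585.4  39.7] L,W 222 65 rectang 3.139 endang -3.101 pca -3.088 z50,z90 [0.0117 0.0142] cent [559.   41.6]
seatT c [590.5 -36.7] L,W 89 54 rectang 0.053 endang 0.052 pca -3.073 z50,z90 [0.0114 0.0138] cent [590.3 -36.8]
spL c [ 499.8 -347. ] L,W 209 36 rectang 1.782 endang 1.806 pca -1.343 z50,z90 [0.0047 0.007 ] cent [ 498.6 -351.5]
spS c [ 427.2 -368.3] L,W 180 26 rectang 1.335 endang 1.321 pca 1.317 z50,z90 [0.0048 0.0075] cent [ 426.5 -365.4]
drv c [572.8 273.6] L,W 89 25 rectang 1.394 endang 1.385 pca -1.768 z50,z90 [0.027  0.0314] cent [572.4 270.7]
tape c [401.8 322.6] L,W 0 0 rectang 0.000 endang 0.000 pca 0.000 z50,z90 [0.0607 0.0607] cent [401.8 322.6]
wood c [516.  326.2] L,W 200 37 rectang 1.582 endang 1.588 pca 1.585 z50,z90 [0.0186 0.021 ] cent [515.8 325.1]
pencil c [ 585.8 -360. 
[... 1087 characters left out ...]
.000e-03]
 [ 1.000e-03  5.700e-02  6.100e-02  6.200e-02  6.100e-02  5.600e-02
   4.800e-02  3.300e-02  1.000e-03 -0.000e+00]
 [-1.000e-03  6.000e-02  5.900e-02  6.600e-02  6.500e-02  5.700e-02
   4.600e-02  3.600e-02  1.018e+00 -1.000e-03]
 [-3.000e-03  6.400e-02  6.000e-02  6.400e-02  6.000e-02  5.500e-02
   4.400e-02  3.300e-02  1.200e-02 -3.000e-03]
 [-1.000e-03  6.400e-02  6.300e-02  6.200e-02  6.000e-02  5.100e-02
   4.500e-02  2.900e-02  1.400e-02 -3.000e-03]
 [ 1.000e-03  1.000e-03 -1.000e-03 -1.000e-03  4.800e-02  4.800e-02
   3.700e-02  2.700e-02 -0.000e+00  2.000e-03]
 [ 0.000e+00 -1.000e-03  1.000e-03 -0.000e+00 -2.000e-03 -2.000e-03
  -3.000e-03 -4.000e-03 -2.000e-03 -2.000e-03]]
```

View pics/m1.png

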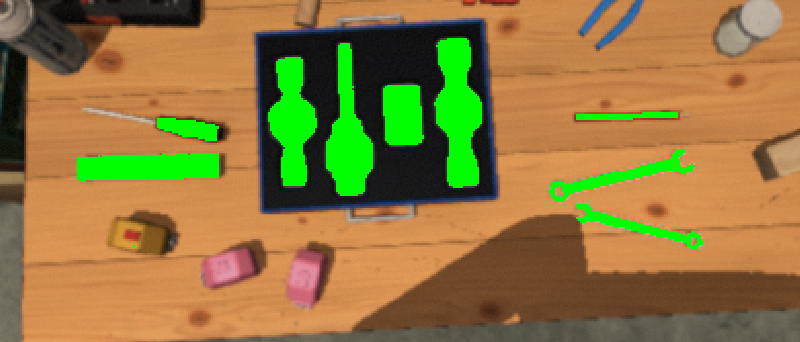

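```bash
cat > fin.py <<'E'
from meas import *
c=load('top'); d=load('side'); P=cloud(c); Q=cloud(d).reshape(-1,3)
H=cv2.cvtColor(c['pixels'],cv2.COLOR_RGB2HSV).astype(int); h,s,v=H[...,0],H[...,1],H[...,2]
grey=(s<70)&(v>75)&(v<200); pale=(s<95)&(v>120); red=((h<5)|(h>172))&(s>170)&(v>60)
for n,m,bx,z,a in[('seatL',grey,b(423,180,468,310),.012,.054),('seatS',grey,b(290,195,334,312),.012,.054),('seatD',grey,b(335,185,380,316),.012,.054),('seatT',grey,b(382,215,420,278),.012,.054),
  ('spL',pale,b(512,270,640,322),.006,1.80),('spS',pale,b(535,315,645,358),.006,1.318),('drv',red,b(195,240,262,275),.015,1.385)]:
    p=rect(c,comp(m,bx),z)[4]; ax=np.array([np.cos(a),np.sin(a)]); ay=np.array([-ax[1],ax[0]])
    t,o=p@ax,p@ay; tm=(t.min()+t.max())/2; k=abs(t-tm)<15; om=(o[k].min()+o[k].max())/2
    q=tm*ax+om*ay; near=Q[np.hypot(*(Q[:,:2]*1000-q).T)<(6 if 'sp' in n else 12)][:,2]
    print(n,'mid',q.round(1),'len %.1f t %.1f %.1f'%(np.ptp(t),t.min()-tm,t.max()-tm),'side z',np.percentile(near,[10,50,90]).round(4),'top z',np.median(P.reshape(-1,3)[np.hypot(*(P.reshape(-1,3)[:,:2]*1000-q).T)<6][:,2]).round(4))
for nm,A in(('top',P.reshape(-1,3)),('side',Q),('both',np.vstack([P.reshape(-1,3),Q]))):
    k=(abs(A[:,0]-.395)<.06)&(abs(A[:,1]-.325)<.07)&(A[:,2]>.012)&(A[:,2]<.08)
    r=cv2.minAreaRect((A[k,:2]*1000).astype(np.float32)); kt=A[k][:,2]>.056; print(nm,r,np.percentile(A[k,2],[90,98]),'toprect',cv2.minAreaRect((A[k][kt,:2]*1000).astype(np.float32)))
e=cv2.resize(c['pixels'][200:245,85:230,::-1],(435*1,135),interpolation=cv2.INTER_CUBIC); f=cv2.resize(c['pixels'][150:240,325:425,::-1],(400,360),interpolation=cv2.INTER_CUBIC)
o=np.zeros((500,440,3),np.uint8); o[:135,:435]=e; o[138:498,:400]=f; cv2.imwrite('pics/crop1.png',o)
E
python3 fin.py
```

```text
seatL mid [ 594.2 -117.6] len 220.2 t -110.1 110.1 side z [0.0073 0.0094 0.0121] top z 0.0124
seatS mid [582.6 122.9] len 189.0 t -94.5 94.5 side z [0.0075 0.0107 0.0127] top z 0.0123
seatD mid [585.3  43.3] len 223.3 t -111.7 111.7 side z [0.008  0.0106 0.0142] top z 0.0119
seatT mid [590.5 -36.7] len 89.2 t -44.6 44.6 side z [0.0062 0.0102 0.0119] top z 0.0108
spL mid [ 498.  -347.6] len 209.3 t -104.6 104.6 side z [-0.0016  0.0011  0.0038] top z 0.0042
spS mid [ 425.3 -368. ] len 180.2 t -90.1 90.1 side z [0.0023 0.0029 0.0033] top z 0.0046
drv mid [572.8 273.6] len 89.6 t -44.8 44.8 side z [0.0244 0.0271 0.0304] top z 0.0283
top ((416.6049499511719, 325.96337890625), (76.79828643798828, 42.427833557128906), 77.39192962646484) [0.06406866 0.06579385] toprect ((417.5844421386719, 333.060791015625), (43.73512649536133, 39.569679260253906), 76.37519073486328)
side ((418.14849853515625, 340.45208740234375), (58.70228576660156, 42.359405517578125), 81.5571517944336) [0.06336529 0.06544046] toprect ((417.22564697265625, 337.61334228515625), (47.21097183227539, 39.38164138793945), 77.92697143554688)
both ((416.1463928222656, 328.43585205078125), (81.7324447631836, 43.92221450805664), 78.537841796875) [0.06368749 0.06576492] toprect ((417.6081237792969, 336.0780944824219), (49.61101531982422, 40.945159912109375), 76.37519073486328)
```

View pics/crop1.png

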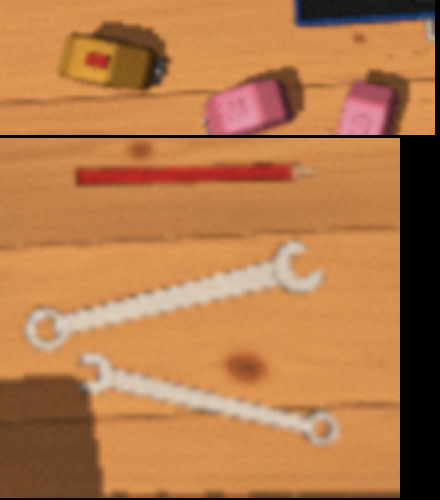

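The crop confirms the picks. The yellow tape is at crop (105,62), with the pink ones at (245,105) and (365,108) left alone. The large spanner is at crop (170,295), and the small one below it at (210,400). The red pencil at (185,175) stays put. I'll start with the large spanner.

```bash
cat > go.py <<'E'
import sys,numpy as np
from bench import env
s=env.state(); p=s['tcp_pos']*1000; y=s['eef_rot'][2]
T=[float(k) for k in sys.argv[1:5]]; d=np.array(T[:3])-p
print('t %.2f'%s['time'],'pos',p.round(1),'rot',s['eef_rot'].round(3),'F',s['ft_force'].round(1),'gap %.1f'%(s['finger_gap']*1000),'g',round(s['grasp_force'],1),'q6 %.2f'%s['joint_positions'][5])
w=(y-T[3]+np.pi)%(2*np.pi)-np.pi
print('shift %.1f %.1f %.1f turn %.3f'%(d[0]*np.cos(y)+d[1]*np.sin(y),d[0]*np.sin(y)-d[1]*np.cos(y),-d[2],w))
E
true
```

```text
(no output)
```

{"method": "move_arm", "body": {
  "rows": "0.1 394 -212 0 -1.545; 0.1 394 -212 0 -1.545; 0.1 394 -212 0 -1.545; 0.1 394 -212 0 -1.545; 0.1 394 -212 0 -1.545",
  "squeeze": 60
}}

```text
time: 0.6
tcp_pos: [0.3543, -0.4812, 0.1926]
eef_rot: [-3.141, -0.001, 1.011]
ft_force: [0.7, -1.3, 0.4]
finger_gap: 0.0387
grasp_force: 0.0
```

```bash
python3 go.py 498 -347.6 100 1.80
```

```text
t 0.60 pos [ 354.3 -481.2  192.6] rot [-3.141e+00 -1.000e-03  1.011e+00] F [ 0.7 -1.3  0.4] gap 38.7 g 0.0 q6 -0.55
shift 189.5 50.7 92.6 turn -0.789
```

{"method": "move_arm", "body": {
  "rows": "0.1 190 51 92 -0.79; 0.1 190 51 92 -0.79; 0.1 190 51 92 -0.79; 0.1 190 51 92 -0.79; 0.1 190 51 92 -0.79"
}}

```text
time: 1.1
tcp_pos: [0.4991, -0.3453, 0.0977]
eef_rot: [-3.139, -0.005, 1.765]
ft_force: [-0.1, -0.5, -0.8]
finger_gap: 0.0385
grasp_force: 0.0
```

```bash
python3 go.py 498 -347.6 20 1.80
```

```text
t 1.10 pos [ 499.1 -345.3   97.7] rot [-3.139 -0.005  1.765] F [-0.1 -0.5 -0.8] gap 38.5 g 0.0 q6 -0.97
shift -2.0 -1.5 77.7 turn -0.035
```

{"method": "move_arm", "body": {
  "rows": "0.1 -1 -1 35 -0.03; 0.1 -1 -1 70 -0.03; 0.1 -1 -1 77 -0.03; 0.1 -1 -1 77 -0.03; 0.1 -1 -1 77 -0.03"
}}

```text
time: 1.6
tcp_pos: [0.4982, -0.3522, 0.0257]
eef_rot: [3.14, 0.002, 1.784]
ft_force: [0.4, 0.1, 0.4]
finger_gap: 0.0382
grasp_force: 0.0
```

```bash
python3 go.py 498 -347.6 2 1.80
python3 - <<'E'
from h import *
c=cam('top'); d=cam('side')
def proj(c,p):
    q=(np.array(p)-c['xyz'])@R(c); x,y=q[0]/q[2],q[1]/q[2]; s=1+c['k1']*(x*x+y*y); return int(c['cx']+c['fx']*x*s),int(c['cy']+c['fy']*y*s)
o=[]
for k in(c,d):
    u,v=proj(k,(.498,-.348,.01)); o.append(cv2.resize(k['pixels'][max(v-35,0):max(v-35,0)+70,u-50:u+50,::-1],(400,280),interpolation=cv2.INTER_CUBIC))
cv2.imwrite('pics/g1.png',np.hstack(o))
E
```

```text
t 1.60 pos [ 498.2 -352.2   25.7] rot [3.140e+00 2.000e-03 1.784e+00] F [0.4 0.1 0.4] gap 38.2 g 0.0 q6 -1.00
shift 4.5 0.8 23.7 turn -0.016
```

View pics/g1.png

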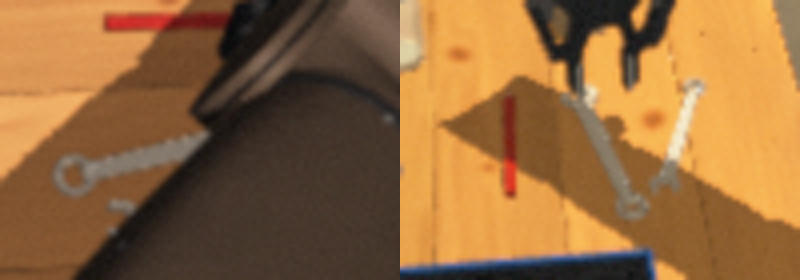

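Side view (right half): the open fingers at (578,90) and (630,85) straddle the large spanner's shank, whose middle is near (605,150). The top view is blocked by the arm.

```bash
python3 go.py 498 -347.6 2 1.80
```

```text
t 1.70 pos [ 498.7 -352.7   26.7] rot [3.139e+00 3.000e-03 1.784e+00] F [-0.   0.5 -0.5] gap 38.6 g 0.0 q6 -1.00
shift 5.1 0.4 24.7 turn -0.016
```

{"method": "move_arm", "body": {
  "rows": "0.1 5 0 10 -0.016; 0.1 5 0 18 -0.016; 0.1 5 0 23 -0.016; 0.1 5 0 24 -0.016; 0.1 5 0 24 -0.016"
}}

```text
time: 2.2
tcp_pos: [0.4962, -0.3461, -0.0003]
eef_rot: [-3.141, -0.001, 1.801]
ft_force: [-0.1, 0.2, -0.2]
finger_gap: 0.0385
grasp_force: 0.0
```

```bash
python3 go.py 498 -347.6 2 1.80
```

```text
t 2.20 pos [ 4.962e+02 -3.461e+02 -3.000e-01] rot [-3.141e+00 -1.000e-03  1.801e+00] F [-0.1  0.2 -0.2] gap 38.5 g 0.0 q6 -1.01
shift -1.8 1.4 -2.3 turn 0.001
```

{"method": "move_arm", "body": {
  "rows": "0.1 -1 1 -1 0; 1 -1 1 -1 0; 1 -1 1 -1 0; 1 -1 1 -1 0; 1 -1 1 -1 0"
}}

```text
time: 2.7
tcp_pos: [0.4977, -0.3471, 0.0013]
eef_rot: [3.141, 0.0, 1.801]
ft_force: [0.3, 0.3, 0.8]
finger_gap: 0.0002
grasp_force: 0.0
```

```bash
python3 go.py 498 -347.6 2 1.80
```

```text
t 2.70 pos [ 497.7 -347.1    1.3] rot [3.141 0.    1.801] F [0.3 0.3 0.8] gap 0.2 g 0.0 q6 -1.01
shift -0.5 0.2 -0.7 turn 0.001
```

```bash
cat > look.py <<'E'
import sys
from h import *
def proj(c,p):
    q=(np.array(p)-c['xyz'])@R(c); x,y=q[0]/q[2],q[1]/q[2]; s=1+c['k1']*(x*x+y*y); return c['cx']+c['fx']*x*s,c['cy']+c['fy']*y*s
if __name__=='__main__':
    x,y,z=[float(k)/1000 for k in sys.argv[2:5]]; o=[]
    for n in('top','side'):
        k=cam(n); u,v=map(int,proj(k,(x,y,z))); a,b=max(v-35,0),max(u-45,0)
        o.append(cv2.resize(k['pixels'][a:a+70,b:b+90,::-1],(400,311),interpolation=cv2.INTER_CUBIC)); print(n,'crop origin',b,a,'scale 4.44')
    cv2.imwrite(sys.argv[1],np.hstack(o))
E
python3 look.py pics/g2.png 498 -348 5; python3 go.py 498 -347.6 2 1.8
```

```text
top crop origin 322 154 scale 4.44
side crop origin 201 108 scale 4.44
t 2.80 pos [ 497.6 -347.     1.3] rot [3.142 0.    1.801] F [ 0.3 -0.6  0. ] gap -0.3 g 0.0 q6 -1.01
shift -0.6 0.2 -0.7 turn 0.001
```

View pics/g2.png

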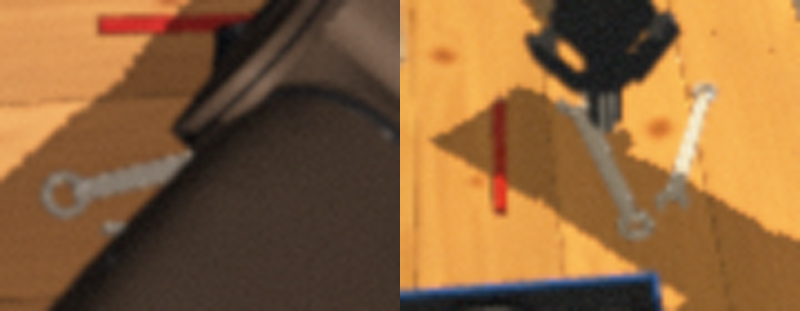

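Run:
```python
from look import *
d=load('side'); 
for p in[(.4976,-.347,.0013),(.4976,-.347,.02),(.498,-.3476,.0035)]: print(proj(d,p))
px=d['pixels'].copy(); H=cv2.cvtColor(px,cv2.COLOR_RGB2HSV).astype(int); 
m=((H[...,1]<110)&(H[...,2]>75)); sub=m[120:168,225:272]
for r in range(0,48,2): print(120+r,''.join('#' if k else '.' for k in sub[r]))
Q=cloud(d); 
for uv in((247,136),(247,133),(247,128)): print(uv,Q[uv[1],uv[0]].round(3))
```

```text
(np.float64(246.4976004712137), np.float64(144.06807066167494))
(np.float64(246.39232057305736), np.float64(139.96535288183486))
(np.float64(246.3715298139514), np.float64(143.49710365625583))
120 ...............................................
122 ...............................................
124 ...............................................
126 ...............................................
128 ................#.........................#####
130 ..................#..####.................#####
132 ............#######..####.................###..
134 ...............####..####................###...
136 ................########.................###...
138 .................#####..................###....
140 ..................#####................####....
142 ...................#####...............###.....
144 ....................####..............####.....
146 .....................####............####......
148 ......................####...........###.......
150 .......................####.........####.......
152 ........................#####.....#######......
154 .........................####.....#............
156 ..........................######...............
158 .........................###..###..............
160 ..........................#######..............
162 ...............................................
164 ...............................................
166 ...............................................
(247, 136) [ 0.495 -0.336  0.045]
(247, 133) [ 0.495 -0.332  0.061]
(247, 128) [ 0.494 -0.346  0.073]
```

Run:
```python
from look import *
d=load('side'); 
print('start tcp proj x1.5625',np.array(proj(d,(.17,-.6525,.192)))*1.5625)
Q=cloud(d); print((d['z_map'][124:146:2,238:256:2]).round(3)); print(Q[124:146:2,238:256:2,2].round(3))
print('tip zdepth', (np.array([.4976,-.347,.0013])-d['xyz'])@R(d),(np.array([.4976,-.347,.0313])-d['xyz'])@R(d))
a=cv2.imread('pics/side0.png')[0:100,470:570]; b=d['pixels'][110:160,222:272,::-1]
cv2.imwrite('pics/g3.png',np.hstack([cv2.resize(a,(400,400)),cv2.resize(b,(400,400),interpolation=cv2.INTER_NEAREST)]))
```

```text
start tcp proj x1.5625 [507.1637562   88.69513225]
[[1.454 1.479 1.48  1.455 1.455 1.463 1.468 1.478 1.468]
 [1.453 1.454 1.473 1.467 1.464 1.469 1.473 1.481 1.481]
 [1.465 1.46  1.476 1.47  1.478 1.483 1.484 1.628 1.626]
 [1.619 1.609 1.603 1.483 1.474 1.484 1.49  1.612 1.606]
 [1.591 1.59  1.596 1.492 1.485 1.49  1.495 1.606 1.607]
 [1.597 1.587 1.584 1.499 1.497 1.497 1.506 1.596 1.598]
 [1.588 1.587 1.578 1.506 1.495 1.506 1.586 1.588 1.587]
 [1.576 1.574 1.565 1.571 1.579 1.58  1.576 1.575 1.578]
 [1.561 1.567 1.568 1.562 1.558 1.564 1.563 1.563 1.569]
 [1.552 1.561 1.552 1.547 1.546 1.561 1.56  1.557 1.557]
 [1.551 1.549 1.546 1.549 1.541 1.542 1.547 1.548 1.546]]
[[ 0.105  0.091  0.09   0.104  0.104  0.099  0.096  0.091  0.096]
 [ 0.1    0.099  0.089  0.092  0.094  0.091  0.089  0.084  0.084]
 [ 0.088  0.091  0.082  0.085  0.081  0.078  0.077 -0.005 -0.004]
 [-0.005  0.     0.004  0.073  0.078  0.072  0.068 -0.002  0.002]
 [ 0.005  0.006  0.003  0.062  0.066  0.063  0.06  -0.004 -0.005]
 [-0.004  0.002  0.004  0.053  0.054  0.054  0.049 -0.004 -0.005]
 [-0.004 -0.003  0.002  0.044  0.05   0.044 -0.003 -0.005 -0.004]
 [-0.002 -0.001  0.004  0.    -0.005 -0.005 -0.003 -0.003 -0.004]
 [ 0.001 -0.003 -0.003 -0.     0.002 -0.001 -0.001 -0.001 -0.005]
 [ 0.001 -0.005  0.001  0.004  0.004 -0.005 -0.005 -0.003 -0.003]
 [-0.004 -0.003 -0.001 -0.003  0.001  0.001 -0.002 -0.003 -0.002]]
tip zdepth [-0.01950606 -0.19015813  1.54088679] [-0.01987261 -0.2119468   1.52026836]
```

View pics/g3.png

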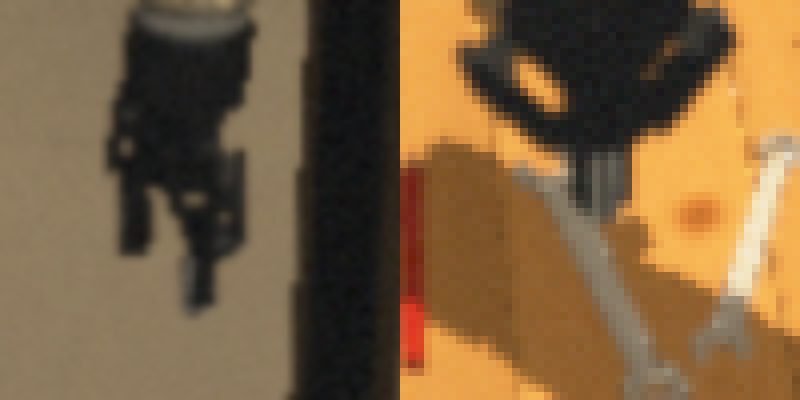

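The text and the cameras disagree here. In the side view (right half, shut tips at (600,215)) the finger ends stand about 40 mm above the worktop, although the pose reads z = 1 mm. Horizontally they agree. I'll trust the cameras and find the worktop by touch.

{"method": "move_arm", "body": {
  "rows": "0.1 0 0 0 0; 0.1 0 0 5 0; 0.1 0 0 15 0; 0.1 0 0 25 0; 0.1 0 0 28 0"
}}

```text
time: 3.3
tcp_pos: [0.4964, -0.3459, -0.0291]
eef_rot: [-3.14, -0.003, 1.801]
ft_force: [-0.5, -0.1, 0.1]
finger_gap: 0.0384
grasp_force: 0.0
```

{"method": "move_arm", "body": {
  "rows": "0.1 0 0 1 0; 0.1 0 0 2 0; 0.1 0 0 3 0; 0.1 0 0 4 0; 0.1 0 0 4 0"
}}

```text
time: 3.8
tcp_pos: [0.4977, -0.3471, -0.0306]
eef_rot: [3.141, 0.0, 1.801]
ft_force: [-0.4, -0.1, -0.6]
finger_gap: 0.0382
grasp_force: 0.0
```

{"method": "move_arm", "body": {
  "rows": "0.1 0 0 1 0; 0.1 0 0 2 0; 0.1 0 0 3 0; 0.1 0 0 3 0; 0.1 0 0 3 0"
}}

```text
time: 4.3
tcp_pos: [0.4976, -0.347, -0.0339]
eef_rot: [-3.141, -0.0, 1.801]
ft_force: [0.3, 0.9, 0.1]
finger_gap: 0.0385
grasp_force: 0.0
```

```bash
python3 go.py 498 -347.6 -30 1.80; python3 look.py pics/g4.png 498 -348 5
```

```text
t 4.30 pos [ 497.6 -347.   -33.9] rot [-3.141 -0.     1.801] F [0.3 0.9 0.1] gap 38.5 g 0.0 q6 -1.01
shift -0.6 0.3 -3.9 turn 0.001
top crop origin 322 154 scale 4.44
side crop origin 201 108 scale 4.44
```

View pics/g4.png

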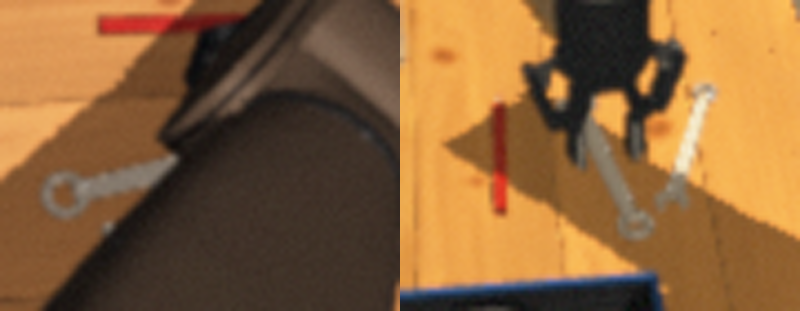

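The fingers at (577,165) and (635,157) now straddle the shank at bench height. I'll go down a touch more and close.

{"method": "move_arm", "body": {
  "rows": "0.1 0 0 1 0; 0.1 0 0 2 0; 1 0 0 2 0; 1 0 0 2 0; 1 0 0 2 0"
}}

```text
time: 4.9
tcp_pos: [0.4977, -0.3472, -0.0356]
eef_rot: [3.141, 0.0, 1.801]
ft_force: [-0.1, 0.4, 0.2]
finger_gap: 0.0147
grasp_force: 58.6
```

{"method": "move_arm", "body": {
  "rows": "0.3 0 0 0 0; 0.3 0 0 2 0; 0.3 0 0 3 0; 1 0 0 3 0; 1 0 0 3 0"
}}

```text
time: 5.4
tcp_pos: [0.4983, -0.3478, -0.0375]
eef_rot: [3.141, 0.002, 1.801]
ft_force: [-0.5, 0.5, 5.4]
finger_gap: 0.015
grasp_force: 59.1
```

{"method": "move_arm", "body": {
  "rows": "1 0 0 0 0; 1 0 0 0 0; 1 0 0 0 0; 1 0 0 0 0; 1 0 0 0 0"
}}

```text
time: 5.9
tcp_pos: [0.4983, -0.3478, -0.0376]
eef_rot: [3.141, 0.002, 1.801]
ft_force: [-0.2, 0.6, 4.6]
finger_gap: 0.0154
grasp_force: 59.1
```

{"method": "move_arm", "body": {
  "rows": "1 0 0 -10 0; 1 0 0 -40 0; 1 0 0 -80 0; 1 0 0 -90 -0.1; 1 0 0 -90 -0.2"
}}

```text
time: 6.4
tcp_pos: [0.4992, -0.3485, 0.0548]
eef_rot: [3.139, 0.006, 2.005]
ft_force: [0.4, 0.2, -1.4]
finger_gap: 0.0154
grasp_force: 58.7
```

```bash
python3 go.py 593 -117.5 50 3.195
```

```text
t 6.40 pos [ 499.2 -348.5   54.8] rot [3.139 0.006 2.005] F [ 0.4  0.2 -1.4] gap 15.4 g 58.7 q6 -1.21
shift 170.1 182.3 4.8 turn -1.190
```

{"method": "move_arm", "body": {
  "rows": "1 25 27 0 -0.13; 1 55 59 0 -0.28; 1 85 91 0 -0.43; 1 115 123 0 -0.58; 1 145 155 0 -0.73"
}}

```text
time: 6.9
tcp_pos: [0.5781, -0.1489, 0.0512]
eef_rot: [3.142, -0.0, 2.737]
ft_force: [0.2, -0.5, -0.5]
finger_gap: 0.015
grasp_force: 58.8
```

```bash
python3 go.py 593 -117.5 50 3.195
```

```text
t 6.90 pos [ 578.1 -148.9   51.2] rot [ 3.142 -0.     2.737] F [ 0.2 -0.5 -0.5] gap 15.0 g 58.8 q6 -1.59
shift -1.3 34.7 1.2 turn -0.458
```

{"method": "move_arm", "body": {
  "rows": "1 0 12 0 -0.15; 1 -1 24 0 -0.3; 1 -1 33 0 -0.42; 1 -1 34 0 -0.458; 1 -1 34 0 -0.458"
}}

```text
time: 7.4
tcp_pos: [0.5923, -0.1192, 0.051]
eef_rot: [3.141, -0.001, -3.094]
ft_force: [-0.2, -0.5, 0.2]
finger_gap: 0.0152
grasp_force: 58.8
```

```bash
python3 go.py 593 -117.5 50 3.195; python3 look.py pics/g5.png 593 -118 80;  python3 go.py 593 -117.5 50 3.195
```

```text
t 7.40 pos [ 592.3 -119.2   51. ] rot [ 3.141e+00 -1.000e-03 -3.094e+00] F [-0.2 -0.5  0.2] gap 15.2 g 58.8 q6 -1.99
shift -0.8 1.7 1.0 turn -0.006
top crop origin 241 115 scale 4.44
side crop origin 173 133 scale 4.44
t 7.50 pos [ 592.3 -119.8   51.1] rot [ 3.141 -0.    -3.095] F [-0.3 -0.5 -0.7] gap 15.4 g 58.8 q6 -1.98
shift -0.8 2.3 1.1 turn -0.007
```

View pics/g5.png

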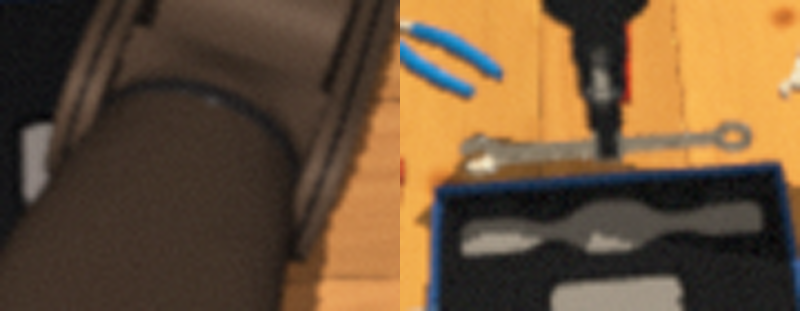

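Side view: the spanner hangs level over its cut-out. Its ring end is at (740,135), its open end at (480,150), and the recess spans columns 460 to 762. I'll measure the offset.

```bash
cat > held.py <<'E'
import sys
from meas import *
# box in side px, z of spanner
x0,y0,x1,y1=map(int,sys.argv[1:5]); z=float(sys.argv[5])/1000
d=load('side'); H=cv2.cvtColor(d['pixels'],cv2.COLOR_RGB2HSV).astype(int)
m=(H[...,1]<100)&(H[...,2]>70)
k=np.zeros_like(m); k[y0:y1,x0:x1]=m[y0:y1,x0:x1]
for r in range(y0,y1): print(r,''.join('#' if t else '.' for t in k[r,x0:x1]))
v,u=np.nonzero(k); p=onplane(d,u,v,z)[:,:2]*1000
(cx,cy),wh,a=cv2.minAreaRect(p.astype(np.float32)); q=np.array([cx,cy])
vt=np.linalg.svd(p-p.mean(0),full_matrices=False)[2][0]; t=(p-p.mean(0))@vt
print('rect',q.round(1),wh,a,'pca ang',np.arctan2(vt[1],vt[0]).round(3),'len %.1f'%np.ptp(t),'mid',(p.mean(0)+vt*(t.min()+t.max())/2).round(1))
E
python3 held.py 186 158 254 173 91
```

```text
158 ....................................................................
159 ....................................................................
160 ....................................................................
161 ............................................................#####...
162 ..........................................................##....##..
163 ...............................#....#.............##########.....#..
164 ...####.......................##....########################....##..
165 .#########.......#..############....##################....#######...
166 .###############################....######.#.................##.....
167 ......##########################....#...............................
168 .....#####################..#####.###...............................
169 ..############......................................................
170 ..#######................................................###########
171 ..#######............................#####################..........
172 ........................####...###..................................
rect [ 589.6 -108.7] (207.1814422607422, 48.77096176147461) 1.091109037399292 pca ang -0.01 len 208.3 mid [ 589.5 -111.9]
```

Run:
```python
from h import *
d=load('side')
for uv in((249,163.7),(191,167.8),(217,166.3)): print(onplane(d,*map(np.float64,uv),.091)*1000)
# seat check from side: bay/cutout tape floor edges
```

```text
[ 496.65889593 -120.38589518   91.        ]
[ 679.93792707 -111.73334943   91.        ]
[ 598.0667103  -113.87414876   91.        ]
```

{"method": "move_arm", "body": {
  "rows": "1 -2 0 20 -0.005; 1 -2 0 40 -0.005; 1 -2 0 52 -0.005; 1 -2 0 62 -0.005; 1 -2 0 68 -0.005"
}}

```text
time: 8.0
tcp_pos: [0.5942, -0.1198, -0.0176]
eef_rot: [3.141, -0.001, -3.09]
ft_force: [-0.3, -0.1, -1.9]
finger_gap: 0.0148
grasp_force: 58.8
```

{"method": "move_arm", "body": {
  "rows": "1 0 0 2 0; 1 0 0 4 0; 1 0 0 5 0; 1 0 0 6 0; 1 0 0 6 0"
}}

```text
time: 8.5
tcp_pos: [0.5948, -0.1198, -0.0225]
eef_rot: [-3.141, 0.0, -3.089]
ft_force: [0.5, 0.1, -1.6]
finger_gap: 0.0154
grasp_force: 58.8
```

```bash
python3 go.py 593 -117.5 -25 3.195
```

```text
t 8.50 pos [ 594.8 -119.8  -22.5] rot [-3.141  0.    -3.089] F [ 0.5  0.1 -1.6] gap 15.4 g 58.8 q6 -1.99
shift 1.6 2.4 2.5 turn -0.001
```

{"method": "move_arm", "body": {
  "rows": "1 1 1 1 0; 1 1 1 2 0; 0.3 1 1 2 0; 0.3 1 1 2 0; 0.3 1 1 2 0"
}}

```text
time: 9.0
tcp_pos: [0.5938, -0.119, -0.0245]
eef_rot: [-3.141, 0.001, -3.089]
ft_force: [-0.5, 0.4, 0.4]
finger_gap: 0.03
grasp_force: 0.0
```

{"method": "move_arm", "body": {
  "rows": "0.3 0 0 -20 0; 0.3 0 0 -50 0; 0.3 0 0 -90 0; 0.1 0 0 -100 0; 0.1 0 0 -100 0"
}}

```text
time: 9.5
tcp_pos: [0.5954, -0.1196, 0.0781]
eef_rot: [-3.139, 0.005, -3.089]
ft_force: [-0.2, 0.5, 0.3]
finger_gap: 0.0386
grasp_force: 0.0
```

```bash
python3 go.py 425.3 -368 80 1.318
```

```text
t 9.50 pos [ 595.4 -119.6   78.1] rot [-3.139  0.005 -3.089] F [-0.2  0.5  0.3] gap 38.6 g 0.0 q6 -1.99
shift 182.9 -239.2 -1.9 turn 1.876
```

{"method": "move_arm", "body": {
  "rows": "0.2 183 -239 0 1.876; 0.2 183 -239 0 1.876; 0.2 183 -239 0 1.876; 0.2 183 -239 0 1.876; 0.2 183 -239 0 1.876"
}}

```text
time: 10.0
tcp_pos: [0.4497, -0.3252, 0.0729]
eef_rot: [3.141, -0.004, 2.438]
ft_force: [0.3, -0.3, -0.3]
finger_gap: 0.0342
grasp_force: 0.0
```

```bash
python3 go.py 425.3 -368 60 1.318
```

```text
t 10.00 pos [ 449.7 -325.2   72.9] rot [ 3.141 -0.004  2.438] F [ 0.3 -0.3 -0.3] gap 34.2 g 0.0 q6 -1.68
shift -9.1 -48.4 12.9 turn 1.120
```

{"method": "move_arm", "body": {
  "rows": "0.2 -9 -48 13 1.12; 0.2 -9 -48 13 1.12; 0.2 -9 -48 13 1.12; 0.2 -9 -48 13 1.12; 0.2 -9 -48 13 1.12"
}}

```text
time: 10.5
tcp_pos: [0.4267, -0.3664, 0.0595]
eef_rot: [-3.139, -0.004, 1.687]
ft_force: [0.1, 0.7, -0.7]
finger_gap: 0.0341
grasp_force: 0.0
```

```bash
python3 go.py 425.3 -368 -10 1.318
```

```text
t 10.50 pos [ 426.7 -366.4   59.5] rot [-3.139 -0.004  1.687] F [ 0.1  0.7 -0.7] gap 34.1 g 0.0 q6 -1.01
shift -1.4 -1.6 69.5 turn 0.369
```

{"method": "move_arm", "body": {
  "rows": "0.2 -1 -1 15 0.15; 0.2 -1 -1 35 0.3; 0.2 -1 -1 55 0.369; 0.2 -1 -1 68 0.369; 0.2 -1 -1 68 0.369"
}}

```text
time: 11.0
tcp_pos: [0.4251, -0.3661, -0.0096]
eef_rot: [-3.136, -0.005, 1.326]
ft_force: [-0.5, 0.1, 0.3]
finger_gap: 0.0344
grasp_force: 0.0
```

```bash
python3 look.py pics/g6.png 425 -368 5; python3 go.py 425.3 -368 -35 1.318
python3 - <<'E'
from look import *
d=load('side'); print('spS mid at crop',[(a-o)*4.44 for a,o in zip(proj(d,(.4253,-.368,.004)),(0,0))], proj(d,(.4253,-.368,.004)))
E
```

```text
top crop origin 331 180 scale 4.44
side crop origin 220 104 scale 4.44
t 11.10 pos [ 427.  -368.3   -6.4] rot [-3.140e+00 -1.000e-03  1.326e+00] F [ 0.6 -0.8 -0.1] gap 34.1 g 0.0 q6 -0.65
shift -0.1 -1.7 28.6 turn 0.008
spS mid at crop [np.float64(1178.7338906407783), np.float64(619.0097660827689)] (np.float64(265.48060600017527), np.float64(139.4166139826056))
```

View pics/g6.png

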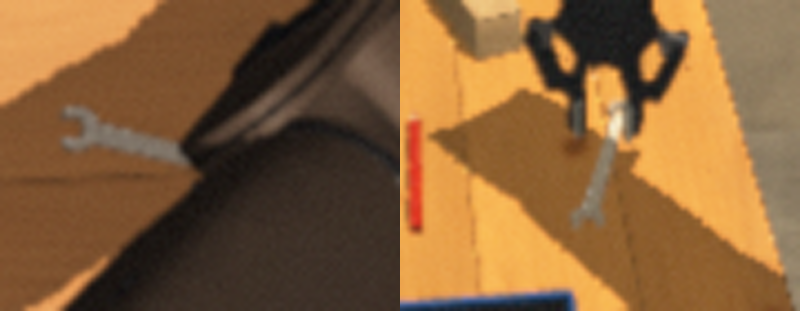

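The fingers at (578,135) and (628,132) are centred on the small spanner's middle, which projects to column 602.

{"method": "move_arm", "body": {
  "rows": "0.2 0 -1 10 0.008; 0.2 0 -1 20 0.008; 0.2 0 -1 26 0.008; 0.2 0 -1 29 0.008; 0.2 0 -1 31 0.008"
}}

```text
time: 11.6
tcp_pos: [0.4262, -0.3683, -0.0372]
eef_rot: [-3.141, -0.0, 1.317]
ft_force: [-0.1, 0.6, 0.6]
finger_gap: 0.0342
grasp_force: 0.0
```

{"method": "move_arm", "body": {
  "rows": "0.2 0 0 0 0; 1 0 0 0 0; 1 0 0 0 0; 1 0 0 0 0; 1 0 0 0 0"
}}

```text
time: 12.1
tcp_pos: [0.4267, -0.3689, -0.0362]
eef_rot: [3.141, 0.001, 1.317]
ft_force: [0.1, 0.0, 3.1]
finger_gap: 0.0109
grasp_force: 58.8
```

{"method": "move_arm", "body": {
  "rows": "1 0 0 -10 0; 1 0 0 -40 0; 1 0 0 -80 0; 1 0 0 -90 0.1; 1 0 0 -90 0.2"
}}

```text
time: 12.6
tcp_pos: [0.4278, -0.3702, 0.057]
eef_rot: [3.136, 0.003, 1.113]
ft_force: [0.3, 0.1, -0.9]
finger_gap: 0.0105
grasp_force: 58.7
```

```bash
python3 go.py 581.6 123 50 0.054
```

```text
t 12.60 pos [ 427.8 -370.2   57. ] rot [3.136e+00 3.000e-03 1.113e+00] F [ 0.3  0.1 -0.9] gap 10.5 g 58.7 q6 -0.43
shift 510.4 -80.1 7.0 turn 1.059
```

{"method": "move_arm", "body": {
  "rows": "1 25 -4 0 0.05; 1 60 -9 0 0.12; 1 100 -16 0 0.2; 1 145 -23 0 0.3; 1 190 -30 0 0.4"
}}

```text
time: 13.1
tcp_pos: [0.4828, -0.183, 0.0537]
eef_rot: [3.141, -0.0, 0.712]
ft_force: [-0.1, 0.4, -0.3]
finger_gap: 0.0105
grasp_force: 58.7
```

```bash
python3 go.py 581.6 123 50 0.054
```

```text
t 13.10 pos [ 482.8 -183.    53.7] rot [ 3.141 -0.     0.712] F [-0.1  0.4 -0.3] gap 10.5 g 58.7 q6 0.30
shift 274.7 -167.2 3.7 turn 0.658
```

{"method": "move_arm", "body": {
  "rows": "1 40 -24 0 0.09; 1 80 -48 0 0.19; 1 120 -73 0 0.29; 1 160 -97 0 0.39; 1 200 -122 0 0.49"
}}

```text
time: 13.6
tcp_pos: [0.5536, 0.0407, 0.0538]
eef_rot: [3.141, -0.001, 0.223]
ft_force: [0.6, -0.8, -0.2]
finger_gap: 0.0104
grasp_force: 58.7
```

```bash
python3 go.py 581.6 123 50 0.054
```

```text
t 13.60 pos [553.6  40.7  53.8] rot [ 3.141e+00 -1.000e-03  2.230e-01] F [ 0.6 -0.8 -0.2] gap 10.4 g 58.7 q6 1.24
shift 45.5 -74.0 3.8 turn 0.169
```

{"method": "move_arm", "body": {
  "rows": "1 18 -30 0 0.08; 1 35 -57 0 0.14; 1 45 -73 2 0.169; 1 45 -74 2 0.169; 1 45 -74 2 0.169"
}}

```text
time: 14.1
tcp_pos: [0.5801, 0.1212, 0.0512]
eef_rot: [3.141, 0.001, 0.059]
ft_force: [0.7, -0.4, -0.6]
finger_gap: 0.0106
grasp_force: 58.7
```

```bash
python3 look.py pics/g7.png 581 123 80; python3 go.py 581.6 123 50 0.054
```

```text
top crop origin 149 120 scale 4.44
side crop origin 177 188 scale 4.44
t 14.20 pos [580.1 120.2  51.2] rot [3.141e+00 1.000e-03 5.700e-02] F [-0.3 -0.1 -0.6] gap 10.2 g 58.7 q6 1.55
shift 1.6 -2.7 1.2 turn 0.003
```

View pics/g7.png

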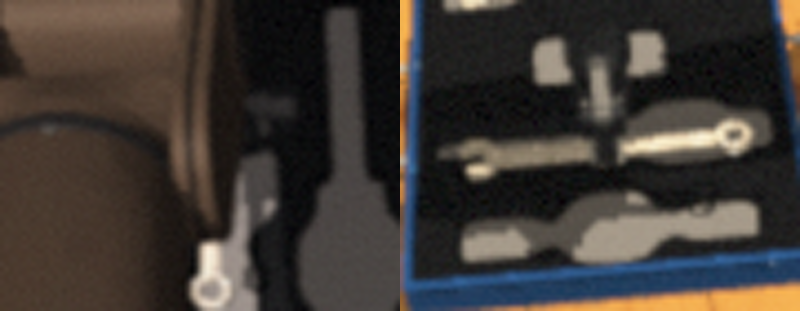

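Side view: the small spanner hangs level, with its open end at (475,158) and its ring at (735,135), over the cut-out at columns 460 to 760. The ring also shows in the top view at (212,288).

Run:
```python
from h import *
d=load('side');c=load('top');f=np.float64
a=onplane(d,f(191.2),f(223),.091)*1000; b=onplane(d,f(256.3),f(218.4),.091)*1000
r=onplane(d,f(252.5),f(218.4),.091)*1000
print('open tip',a,'ring tip',b,'mid',(a+b)/2,'ringc side',r,'ringc top',onplane(c,f(196.7),f(184.9),.091)*1000)
t=.057; print('expected ring c from FK',580.1-(90-11)*np.cos(t),120.2-79*np.sin(t))
```

```text
open tip [665.6247318  125.71655371  91.        ] ring tip [486.97994692 119.0311593   91.        ] mid [576.30233936 122.3738565   91.        ] ringc side [497.42877268 118.40327209  91.        ] ringc top [501.40156167 115.42423411  91.        ]
expected ring c from FK 501.2283007569263 115.69943797841671
```

{"method": "move_arm", "body": {
  "rows": "1 1 -2 20 0.003; 1 1 -2 40 0.003; 1 1 -2 52 0.003; 1 1 -2 62 0.003; 1 1 -2 68 0.003"
}}

```text
time: 14.7
tcp_pos: [0.5811, 0.1226, -0.0175]
eef_rot: [3.142, 0.001, 0.054]
ft_force: [0.1, -0.1, -0.5]
finger_gap: 0.0105
grasp_force: 58.7
```

{"method": "move_arm", "body": {
  "rows": "1 0 0 2 0; 1 0 0 4 0; 1 0 0 5 0; 1 0 0 5 0; 1 0 0 5 0"
}}

```text
time: 15.2
tcp_pos: [0.5817, 0.1232, -0.0213]
eef_rot: [3.142, -0.001, 0.055]
ft_force: [-0.3, 0.2, -1.4]
finger_gap: 0.0104
grasp_force: 58.7
```

```bash
python3 go.py 581.6 123 -24 0.054
```

```text
t 15.20 pos [581.7 123.2 -21.3] rot [ 3.142e+00 -1.000e-03  5.500e-02] F [-0.3  0.2 -1.4] gap 10.4 g 58.7 q6 1.55
shift -0.1 0.2 2.7 turn 0.001
```

{"method": "move_arm", "body": {
  "rows": "1 0 0 1 0; 1 0 0 2 0; 0.35 0 0 2 0; 0.35 0 0 2 0; 0.35 0 0 2 0"
}}

```text
time: 15.7
tcp_pos: [0.5815, 0.1231, -0.0237]
eef_rot: [-3.142, -0.0, 0.055]
ft_force: [-0.1, 0.2, -0.1]
finger_gap: 0.0277
grasp_force: 0.0
```

{"method": "move_arm", "body": {
  "rows": "0.35 0 0 -20 0; 0.35 0 0 -50 0; 0.3 0 0 -80 0; 0 0 0 -90 0; 0 0 0 -90 0"
}}

```text
time: 16.2
tcp_pos: [0.583, 0.1232, 0.0683]
eef_rot: [3.142, -0.004, 0.055]
ft_force: [0.6, 0.3, 0.1]
finger_gap: 0.0428
grasp_force: 0.0
```

```bash
python3 go.py 574.1 280.7 60 1.385
```

```text
t 16.20 pos [583.  123.2  68.3] rot [ 3.142 -0.004  0.055] F [0.6 0.3 0.1] gap 42.8 g 0.0 q6 1.55
shift -0.2 -157.7 8.3 turn -1.330
```

{"method": "move_arm", "body": {
  "rows": "0 0 -158 8 -1.33; 0 0 -158 8 -1.33; 0 0 -158 8 -1.33; 0 0 -158 8 -1.33; 0 0 -158 8 -1.33"
}}

```text
time: 16.7
tcp_pos: [0.5705, 0.2828, 0.0552]
eef_rot: [-3.139, 0.004, 0.815]
ft_force: [-0.7, -0.5, 0.1]
finger_gap: 0.0427
grasp_force: 0.0
```

```bash
python3 go.py 574.1 280.7 40 1.385
python3 - <<'E'
from h import *
c=cam('top'); cv2.imwrite('pics/t8.png',cv2.resize(c['pixels'][100:230,60:320,::-1],(800,400),interpolation=cv2.INTER_CUBIC))
E
```

```text
t 16.70 pos [570.5 282.8  55.2] rot [-3.139  0.004  0.815] F [-0.7 -0.5  0.1] gap 42.7 g 0.0 q6 1.06
shift 1.0 4.1 15.2 turn -0.570
```

View pics/t8.png

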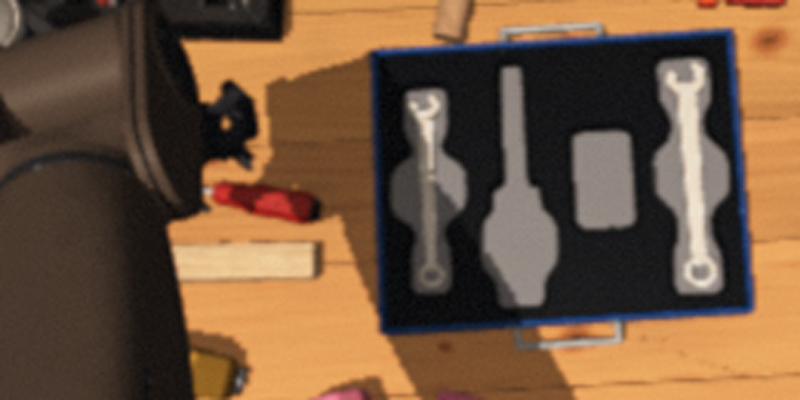

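Top view: both spanners lie in their cut-outs at (430,190) and (690,175). The screwdriver handle is clear at (265,200), with the wood strip below it at (250,260).

{"method": "move_arm", "body": {
  "rows": "0 1 4 0 -0.57; 0 1 4 0 -0.57; 0 1 4 0 -0.57; 0 1 4 15 -0.57; 0 1 4 30 -0.57"
}}

```text
time: 17.25
tcp_pos: [0.5757, 0.2782, 0.0264]
eef_rot: [-3.14, 0.001, 1.372]
ft_force: [0.2, 0.8, -0.7]
finger_gap: 0.0424
grasp_force: 0.0
```

```bash
python3 look.py pics/g9.png 574 281 20; python3 go.py 574.1 280.7 -33 1.385
python3 - <<'E'
from look import *
print(proj(load('side'),(.5741,.2807,.015)))
E
```

```text
top crop origin 96 129 scale 4.44
side crop origin 181 249 scale 4.44
t 17.35 pos [573.1 277.5  23.6] rot [-3.134  0.004  1.37 ] F [-0.1 -0.  -0.4] gap 42.9 g 0.0 q6 0.49
shift 3.3 0.4 56.6 turn -0.015
(np.float64(226.4534275722267), np.float64(285.14736064605165))
```

View pics/g9.png

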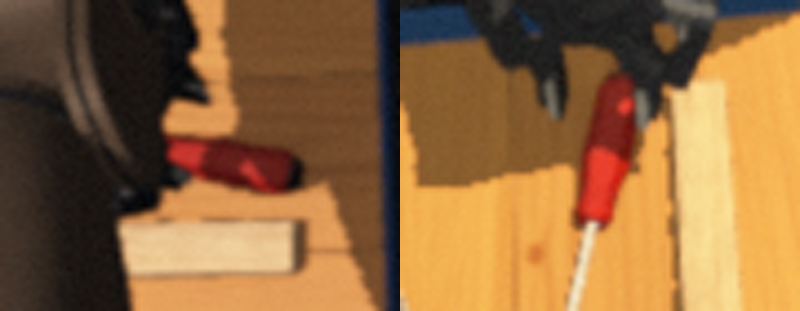

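Side view: the fingers at (550,115) and (648,120) straddle the handle and stay clear of the wood strip, whose edge is at 673.

{"method": "move_arm", "body": {
  "rows": "0 3 0 15 -0.015; 0 3 0 30 -0.015; 0 3 0 42 -0.015; 0 3 0 50 -0.015; 0 3 0 54 -0.015"
}}

```text
time: 17.85
tcp_pos: [0.5761, 0.2815, -0.0273]
eef_rot: [-3.14, 0.001, 1.389]
ft_force: [0.5, -0.5, -1.0]
finger_gap: 0.0427
grasp_force: 0.0
```

```bash
python3 go.py 574.1 280.7 -33 1.385
```

```text
t 17.85 pos [576.1 281.5 -27.3] rot [-3.140e+00  1.000e-03  1.389e+00] F [ 0.5 -0.5 -1. ] gap 42.7 g 0.0 q6 0.48
shift -1.2 -1.8 5.7 turn 0.004
```

{"method": "move_arm", "body": {
  "rows": "0 0 -2 2 0; 0 0 -2 5 0; 1 0 -2 5 0; 1 0 -2 5 0; 1 0 -2 5 0"
}}

```text
time: 18.35
tcp_pos: [0.5754, 0.2823, -0.0302]
eef_rot: [3.141, -0.001, 1.39]
ft_force: [0.3, 0.9, 0.1]
finger_gap: 0.022
grasp_force: 62.6
```

```bash
python3 go.py 574.1 280.7 -33 1.385
```

```text
t 18.35 pos [575.4 282.3 -30.2] rot [ 3.141e+00 -1.000e-03  1.390e+00] F [0.3 0.9 0.1] gap 22.0 g 62.6 q6 0.48
shift -1.8 -1.0 2.8 turn 0.005
```

{"method": "move_arm", "body": {
  "rows": "1 0 0 -10 0; 1 0 0 -40 0; 1 0 0 -80 0; 1 0 0 -90 0.1; 1 0 0 -90 0.2"
}}

```text
time: 18.85
tcp_pos: [0.5774, 0.283, 0.0638]
eef_rot: [3.136, -0.005, 1.186]
ft_force: [0.7, -0.2, -1.2]
finger_gap: 0.0221
grasp_force: 62.3
```

```bash
python3 go.py 531.4 40.4 60 .054
```

```text
t 18.85 pos [577.4 283.   63.8] rot [ 3.136 -0.005  1.186] F [ 0.7 -0.2 -1.2] gap 22.1 g 62.3 q6 0.68
shift -242.1 48.5 3.8 turn 1.132
```

{"method": "move_arm", "body": {
  "rows": "1 -25 5 0 0.11; 1 -55 11 0 0.25; 1 -90 18 0 0.39; 1 -125 25 0 0.53; 1 -160 32 0 0.67"
}}

```text
time: 19.35
tcp_pos: [0.5447, 0.1205, 0.0599]
eef_rot: [3.141, -0.001, 0.515]
ft_force: [-0.1, -0.3, -0.2]
finger_gap: 0.0222
grasp_force: 62.3
```

```bash
python3 go.py 531.4 40.4 60 .054
```

```text
t 19.35 pos [544.7 120.5  59.9] rot [ 3.141e+00 -1.000e-03  5.150e-01] F [-0.1 -0.3 -0.2] gap 22.2 g 62.3 q6 1.09
shift -51.1 63.2 -0.1 turn 0.461
```

{"method": "move_arm", "body": {
  "rows": "1 -15 19 0 0.14; 1 -31 39 0 0.28; 1 -44 54 0 0.4; 1 -51 63 0 0.461; 1 -51 63 0 0.461"
}}

```text
time: 19.85
tcp_pos: [0.5321, 0.0405, 0.0598]
eef_rot: [3.141, -0.0, 0.057]
ft_force: [-0.4, -1.1, -1.6]
finger_gap: 0.0221
grasp_force: 62.4
```

```bash
python3 look.py pics/g10.png 560 42 60; python3 go.py 531.4 40.4 60 .054
```

```text
top crop origin 181 130 scale 4.44
side crop origin 185 172 scale 4.44
t 19.95 pos [532.3  41.8  59.7] rot [-3.141e+00 -1.000e-03  6.000e-02] F [ 0.3  0.2 -1.2] gap 22.0 g 62.4 q6 1.40
shift -1.0 1.4 -0.3 turn 0.006
```

View pics/g10.png

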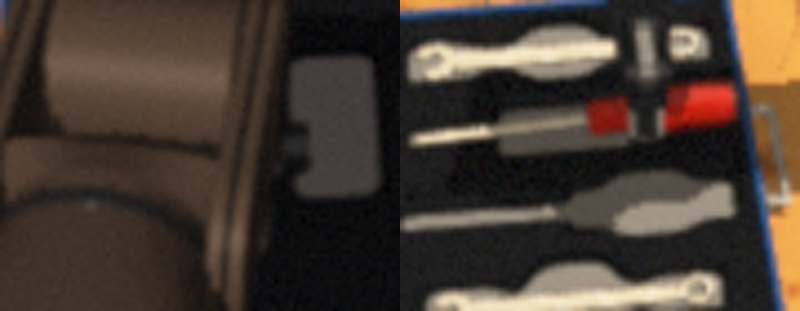

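Run:
```python
from h import *
d=load('side');f=np.float64
p=d['pixels'];H=cv2.cvtColor(p,cv2.COLOR_RGB2HSV).astype(int); m=((H[...,0]<6)|(H[...,0]>172))&(H[...,1]>140)&(H[...,2]>50); k=np.zeros_like(m);k[180:215,215:275]=m[180:215,215:275]
v,u=np.nonzero(k); print('red cols',u.min(),u.max(),'rows at butt',v[u>u.max()-3],'front',v[u<u.min()+4])
B=onplane(d,f(u.max()+.5),f(np.median(v[u>u.max()-3])),.105)*1000; F=onplane(d,f(u.min()-.5),f(np.median(v[u<u.min()+4])),.105)*1000; print('butt',B,'front',F)
```

```text
red cols 227 260 rows at butt [190 191 191 192 192 193 193 194 194 194 195 195 195 196 196 196 197 197
 197 198 198 198 199 199] front [194 194 194 195 195 195 195 196 196 196 196 197 197 197 197 198 198 198
 198 199 199 199 200 200 200 200 201 201 201 202]
butt [470.43695731  40.89972695 105.        ] front [567.96445819  45.31701686 105.        ]
```

Side view: the handle (red, 590 to 737) hangs above its recess with the blade pointing left along the groove. The position agrees to about 2 mm.

{"method": "move_arm", "body": {
  "rows": "1 -1 1 20 0.005; 1 -1 1 40 0.005; 1 -1 1 55 0.005; 1 -1 1 65 0.005; 1 -1 1 71 0.005"
}}

```text
time: 20.45
tcp_pos: [0.5308, 0.0411, -0.0128]
eef_rot: [-3.141, 0.001, 0.055]
ft_force: [-0.5, -0.2, -1.3]
finger_gap: 0.0222
grasp_force: 62.4
```

{"method": "move_arm", "body": {
  "rows": "1 0 0 2 0; 1 0 0 4 0; 1 0 0 5 0; 1 0 0 5 0; 1 0 0 5 0"
}}

```text
time: 20.95
tcp_pos: [0.5316, 0.0406, -0.0163]
eef_rot: [3.141, -0.001, 0.054]
ft_force: [0.4, 0.5, -0.9]
finger_gap: 0.0221
grasp_force: 62.4
```

```bash
python3 go.py 531 40.4 -18.2 .054
```

```text
t 20.95 pos [531.6  40.6 -16.3] rot [ 3.141e+00 -1.000e-03  5.400e-02] F [ 0.4  0.5 -0.9] gap 22.1 g 62.4 q6 1.40
shift -0.6 0.1 1.9 turn -0.000
```

{"method": "move_arm", "body": {
  "rows": "1 0 0 1 0; 1 0 0 1 0; 0.25 0 0 1 0; 0.25 0 0 1 0; 0.25 0 0 1 0"
}}

```text
time: 21.45
tcp_pos: [0.5315, 0.0406, -0.0175]
eef_rot: [3.142, -0.001, 0.054]
ft_force: [-0.7, 0.1, 0.4]
finger_gap: 0.0321
grasp_force: 0.0
```

{"method": "move_arm", "body": {
  "rows": "0.25 0 0 -15 0; 0.25 0 0 -40 0; 0.25 0 0 -80 0; -1 0 0 -110 0; -1 0 0 -130 0"
}}

```text
time: 21.95
tcp_pos: [0.5329, 0.0405, 0.1166]
eef_rot: [3.141, -0.005, 0.054]
ft_force: [0.0, -0.8, 0.7]
finger_gap: 0.0597
grasp_force: 0.0
```

```bash
python3 go.py 416.5 327 100 1.355
```

```text
t 21.95 pos [532.9  40.5 116.6] rot [ 3.141 -0.005  0.054] F [ 0.  -0.8  0.7] gap 59.7 g 0.0 q6 1.40
shift -100.8 -292.3 16.6 turn -1.301
```

{"method": "move_arm", "body": {
  "rows": "-1 -101 -292 0 -1.3; -1 -101 -292 0 -1.3; -1 -101 -292 0 -1.3; -1 -101 -292 0 -1.3; -1 -101 -292 0 -1.3"
}}

```text
time: 22.45
tcp_pos: [0.4363, 0.2739, 0.1139]
eef_rot: [3.141, -0.002, 0.81]
ft_force: [0.7, -0.1, 0.7]
finger_gap: 0.0857
grasp_force: 0.0
```

```bash
python3 go.py 416.5 327 100 1.355
python3 - <<'E'
from h import *
c=cam('top');H=cv2.cvtColor(c['pixels'],cv2.COLOR_RGB2HSV).astype(int)
P=cloud(c).reshape(-1,3)*1000
k=(abs(P[:,0]-416)<60)&(abs(P[:,1]-327)<60)&(P[:,2]>12)&(P[:,2]<80); print('tape now n',k.sum(), cv2.minAreaRect(P[k,:2].astype(np.float32)) if k.sum()>20 else '')
E
```

```text
t 22.45 pos [436.3 273.9 113.9] rot [ 3.141e+00 -2.000e-03  8.100e-01] F [ 0.7 -0.1  0.7] gap 85.7 g 0.0 q6 1.12
shift 24.8 -50.9 13.9 turn -0.545
tape now n 279 ((414.1361999511719, 308.6770324707031), (41.93708419799805, 42.010807037353516), 82.43010711669922)
```

{"method": "move_arm", "body": {
  "rows": "-1 25 -51 0 -0.545; -1 25 -51 0 -0.545; -1 25 -51 0 -0.545; -1 25 -51 0 -0.545; -1 25 -51 10 -0.545"
}}

```text
time: 23.0
tcp_pos: [0.4188, 0.3266, 0.1046]
eef_rot: [3.138, -0.003, 1.349]
ft_force: [0.0, 0.4, 0.2]
finger_gap: 0.0855
grasp_force: 0.0
```

```bash
python3 look.py pics/g11.png 416 327 60; python3 go.py 416.5 327.5 -16 1.355
```

```text
top crop origin 72 184 scale 4.44
side crop origin 245 252 scale 4.44
t 23.10 pos [416.7 325.  101.2] rot [-3.140e+00  1.000e-03  1.347e+00] F [-0.2 -0.3 -0.8] gap 85.2 g 0.0 q6 0.69
shift 2.4 -0.7 117.2 turn -0.008
```

View pics/g11.png

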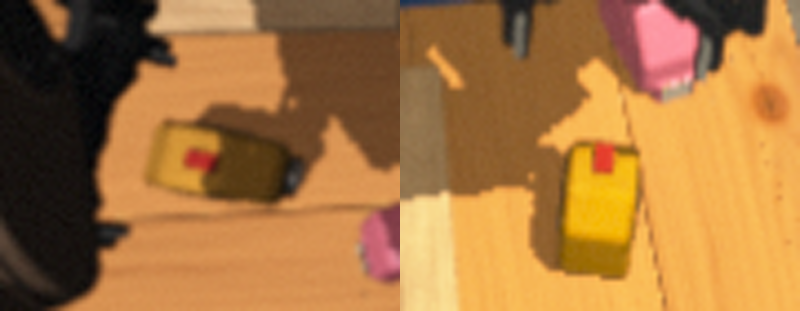

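The tape is at top (215,162) and side (600,210). The fingers are well either side of it, at side (517,50) and (707,60), and higher up.

{"method": "move_arm", "body": {
  "rows": "-1 2 -1 25 -0.008; -1 2 -1 55 -0.008; -1 2 -1 80 -0.008; -1 2 -1 100 -0.008; -1 2 -1 112 -0.008"
}}

```text
time: 23.6
tcp_pos: [0.4158, 0.3268, -0.0117]
eef_rot: [-3.139, 0.002, 1.355]
ft_force: [0.1, 0.1, 0.3]
finger_gap: 0.0854
grasp_force: 0.0
```

```bash
python3 go.py 416.5 327.5 -15 1.355
```

```text
t 23.60 pos [415.8 326.8 -11.7] rot [-3.139e+00  2.000e-03  1.355e+00] F [0.1 0.1 0.3] gap 85.4 g 0.0 q6 0.69
shift 0.8 0.5 3.3 turn -0.000
```

{"method": "move_arm", "body": {
  "rows": "-1 1 0 3 0; 1 1 0 3 0; 1 1 0 3 0; 1 1 0 3 0; 1 1 0 3 0",
  "squeeze": 80
}}

```text
time: 24.1
tcp_pos: [0.4183, 0.3294, -0.0113]
eef_rot: [3.14, -0.002, 1.357]
ft_force: [-1.1, 0.7, 3.5]
finger_gap: 0.0388
grasp_force: 81.3
```

{"method": "move_arm", "body": {
  "rows": "1 0 0 0 0; 1 0 0 0 0; 1 0 0 -5 0; 1 0 0 -15 0; 1 0 0 -30 0"
}}

```text
time: 24.6
tcp_pos: [0.4157, 0.3279, 0.0165]
eef_rot: [-3.139, 0.003, 1.357]
ft_force: [0.9, -0.6, -2.4]
finger_gap: 0.0391
grasp_force: 80.4
```

```bash
python3 go.py 590 -36.7 80 .054
```

```text
t 24.60 pos [415.7 327.9  16.5] rot [-3.139e+00  3.000e-03  1.357e+00] F [ 0.9 -0.6 -2.4] gap 39.1 g 80.4 q6 0.69
shift -319.2 247.8 -63.5 turn 1.303
```

{"method": "move_arm", "body": {
  "rows": "1 0 0 -30 0; 1 -5 4 -60 0; 1 -25 20 -64 0.08; 1 -55 43 -64 0.2; 1 -90 70 -64 0.34"
}}

```text
time: 25.1
tcp_pos: [0.4669, 0.2256, 0.0828]
eef_rot: [3.14, -0.002, 1.014]
ft_force: [0.6, 0.2, -2.3]
finger_gap: 0.0386
grasp_force: 80.9
```

```bash
python3 go.py 590 -36.7 80 .054
```

```text
t 25.10 pos [466.9 225.6  82.8] rot [ 3.140e+00 -2.000e-03  1.014e+00] F [ 0.6  0.2 -2.3] gap 38.6 g 80.9 q6 0.81
shift -157.6 243.2 2.8 turn 0.960
```

{"method": "move_arm", "body": {
  "rows": "1 -20 31 0 0.12; 1 -42 65 0 0.26; 1 -65 100 0 0.4; 1 -88 135 0 0.54; 1 -110 170 0 0.68"
}}

```text
time: 25.6
tcp_pos: [0.5536, 0.0412, 0.0822]
eef_rot: [3.141, -0.001, 0.331]
ft_force: [0.5, 0.6, -2.1]
finger_gap: 0.039
grasp_force: 80.9
```

```bash
python3 go.py 590 -36.7 80 .054
```

```text
t 25.60 pos [553.6  41.2  82.2] rot [ 3.141e+00 -1.000e-03  3.310e-01] F [ 0.5  0.6 -2.1] gap 39.0 g 80.9 q6 1.13
shift 9.1 85.5 2.2 turn 0.277
```

{"method": "move_arm", "body": {
  "rows": "1 3 30 0 0.11; 1 6 58 0 0.2; 1 8 76 0 0.26; 1 9 85 0 0.277; 1 9 85 0 0.277"
}}

```text
time: 26.1
tcp_pos: [0.5901, -0.0351, 0.0818]
eef_rot: [3.141, -0.0, 0.059]
ft_force: [-0.4, 0.7, -2.7]
finger_gap: 0.0387
grasp_force: 80.9
```

```bash
python3 look.py pics/g12.png 590 -30 70; python3 go.py 590 -36.7 80 .054
python3 - <<'E'
from h import *
d=load('side');H=cv2.cvtColor(d['pixels'],cv2.COLOR_RGB2HSV).astype(int);Q=cloud(d)*1000
for n,m in(('yel',(H[...,0]>14)&(H[...,0]<34)&(H[...,1]>120)&(H[...,2]>50)&(Q[...,2]>70)&(Q[...,2]<220)&(abs(Q[...,1]+30)<60)&(abs(Q[...,0]-590)<70)),):
    v,u=np.nonzero(m); p=Q[m]; print(n,m.sum(),'u',u.min(),u.max(),'x pct',np.percentile(p[:,0],[2,50,98]).round(),'y',np.percentile(p[:,1],[2,50,98]).round(),'z',np.percentile(p[:,2],[2,50,98]).round())
E
```

```text
top crop origin 208 117 scale 4.44
side crop origin 174 154 scale 4.44
t 26.20 pos [589.3 -33.6  81.3] rot [-3.141e+00  1.000e-03  6.100e-02] F [-0.2 -0.1 -3.5] gap 38.9 g 80.9 q6 1.28
shift 0.5 3.1 1.3 turn 0.007
yel 359 u 206 233 x pct [551. 597. 623.] y [-45. -14.  16.] z [ 94. 130. 209.]
```

View pics/g12.png

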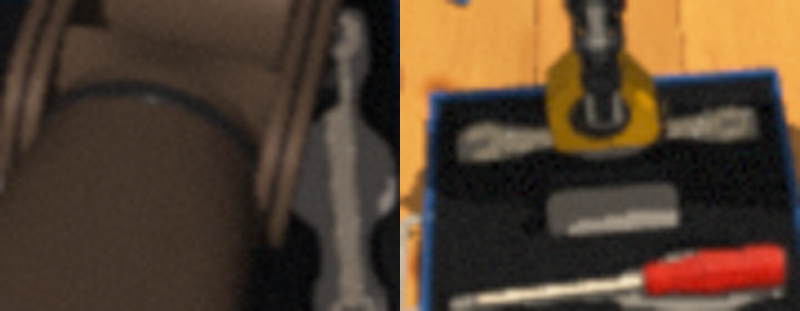

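Run:
```python
from h import *
d=load('side');f=np.float64
H=cv2.cvtColor(d['pixels'],cv2.COLOR_RGB2HSV).astype(int)
m=(H[...,0]>14)&(H[...,0]<34)&(H[...,1]>120)&(H[...,2]>40)
for r in range(166,191,2): print(r,''.join('#' if t else '.' for t in m[r,198:242]))
D=ray(d,np.array([206.,233.5]),np.array([178.,178.]))@R(d).T
o=d['xyz']
for y in(-.014,-.035): print(y,(o+D*((y-o[1])/D[:,1])[:,None])*1000)
```

```text
166 #################........###################
168 ##################.......###################
170 #################........########...........
172 #################.........#######...........
174 .........#########.......#########..........
176 ........#########.........########..........
178 .........######............########.........
180 .........######............#########........
182 .........#######..........#########.........
184 ..........##########..#############.........
186 ..........########################..........
188 ............####............................
190 ............................................
-0.014 [[626.11103155 -14.         130.40375788]
 [546.10865825 -14.         126.01912663]]
-0.035 [[628.3721684  -35.         112.27498279]
 [546.5375564  -35.         107.78993339]]
```

The tape's measured centre is x = 589 against a seat at 590, with y corrected by 3 mm. I'm lowering it.

{"method": "move_arm", "body": {
  "rows": "1 1 3 20 0.007; 1 1 3 38 0.007; 1 1 3 52 0.007; 1 1 3 64 0.007; 1 1 3 73 0.007"
}}

```text
time: 26.7
tcp_pos: [0.5905, -0.0365, 0.0072]
eef_rot: [-3.141, 0.001, 0.054]
ft_force: [-0.2, 0.2, -2.3]
finger_gap: 0.0384
grasp_force: 80.8
```

{"method": "move_arm", "body": {
  "rows": "1 0 0 2 0; 1 0 0 4 0; 1 0 0 6 0; 1 0 0 6 0; 1 0 0 6 0"
}}

```text
time: 27.2
tcp_pos: [0.5914, -0.0374, 0.0027]
eef_rot: [3.141, -0.001, 0.053]
ft_force: [-0.2, -0.7, -2.7]
finger_gap: 0.0388
grasp_force: 80.8
```

```bash
python3 go.py 590 -36.7 0 .054
```

```text
t 27.20 pos [591.4 -37.4   2.7] rot [ 3.141e+00 -1.000e-03  5.300e-02] F [-0.2 -0.7 -2.7] gap 38.8 g 80.8 q6 1.28
shift -1.3 -0.8 2.7 turn -0.001
```

Nothing touched yet, so I'm lowering further, slowly, until the floor takes the weight.

{"method": "move_arm", "body": {
  "rows": "1 -1 -1 1 0; 1 -1 -1 2 0; 1 -1 -1 3 0; 1 -1 -1 3 0; 1 -1 -1 3 0"
}}

```text
time: 27.7
tcp_pos: [0.59, -0.0362, 0.0008]
eef_rot: [-3.141, 0.001, 0.053]
ft_force: [-4.4, 1.3, 5.0]
finger_gap: 0.0385
grasp_force: 81.7
```

{"method": "move_arm", "body": {
  "rows": "1 0 0 0 0; -0.4 0 0 0 0; -0.4 0 0 0 0; -0.4 0 0 0 0; -0.4 0 0 0 0"
}}

```text
time: 28.2
tcp_pos: [0.5901, -0.0364, -0.0008]
eef_rot: [3.142, -0.0, 0.053]
ft_force: [0.7, 0.2, -0.4]
finger_gap: 0.0596
grasp_force: 0.0
```

{"method": "move_arm", "body": {
  "rows": "-0.4 0 0 -15 0; -0.4 0 0 -45 0; -0.4 0 0 -90 0; -0.4 0 0 -130 0; -0.4 0 0 -150 0"
}}

```text
time: 28.7
tcp_pos: [0.5924, -0.0368, 0.1555]
eef_rot: [3.139, -0.008, 0.053]
ft_force: [0.2, 0.1, 0.9]
finger_gap: 0.0597
grasp_force: 0.0
```

{"method": "move_arm", "body": {
  "rows": "0 0 300 0 0; 0 0 300 0 0; 0 0 300 0 0; 0 0 300 0 0; 0 0 300 0 0"
}}

```text
time: 29.2
tcp_pos: [0.6032, -0.288, 0.1508]
eef_rot: [3.141, -0.001, 0.053]
ft_force: [0.5, -0.7, 0.6]
finger_gap: 0.0429
grasp_force: 0.0
```

{"method": "move_arm", "body": {
  "rows": "0 0 100 0 0; 0 0 100 0 0; 0 0 100 0 0; 0 0 100 0 0; 0 0 100 0 0"
}}

```text
time: 29.7
tcp_pos: [0.6085, -0.3848, 0.1497]
eef_rot: [-3.141, -0.0, 0.053]
ft_force: [0.2, -0.1, -0.4]
finger_gap: 0.0427
grasp_force: 0.0
```

Run:
```python
from meas import *
c=cam('top');d=cam('side'); H=cv2.cvtColor(c['pixels'],cv2.COLOR_RGB2HSV).astype(int); h,s,v=H[...,0],H[...,1],H[...,2]
P=cloud(c); Q=cloud(d)
red=((h<5)|(h>172))&(s>150)&(v>50)
def show(n,m,z,bx):
    m=comp(m,bx); p=rect(c,m,z)[4]; vt=np.linalg.svd(p-p.mean(0),full_matrices=False)[2][0]
    t=(p-p.mean(0))@vt; o=(p-p.mean(0))@[-vt[1],vt[0]]; kk=abs(t-(t.min()+t.max())/2)<15
    mid=p.mean(0)+vt*(t.min()+t.max())/2+np.array([-vt[1],vt[0]])*(o[kk].min()+o[kk].max())/2
    print(n,m.sum(),'mid',mid.round(1),'len %.1f'%np.ptp(t),'ang %.3f'%np.arctan(vt[1]/vt[0]),'zpct',np.percentile(P[m][:,2],[10,50,90]).round(4))
br=(s<110)&(v>165)
for n,bx in(('spL',b(425,180,466,312)),('spS',b(290,195,332,312))):
    for th in(150,165): show(n+str(th),(s<110)&(v>th),.016,bx)
show('drv',red,.027,b(335,230,385,330))
for n,A in(('top',P),('side',Q)):
    k=(abs(A[...,0]-.59)<.06)&(abs(A[...,1]+.037)<.04)&(A[...,2]>.036)&(A[...,2]<.1); r=cv2.minAreaRect((A[k][:,:2]*1000).astype(np.float32)); print('tape',n,r,np.percentile(A[k][:,2],[50,90,98]).round(4))
for n,m,z,bx in(('wood',(s<150)&(v>150),.019,b(132,275,262,303)),('pencil',red,.007,b(530,240,635,256))): show(n,m,z,bx)
print(env.state()['time'],env.state()['tcp_pos'])
```

```text
spL150 936 mid [ 593.5 -117.5] len 211.1 ang 0.061 zpct [0.0099 0.0137 0.0183]
spL165 537 mid [ 593.7 -118.8] len 210.5 ang 0.058 zpct [0.0114 0.0161 0.0191]
spS150 718 mid [581.5 123.4] len 181.9 ang 0.053 zpct [0.0099 0.0132 0.0185]
spS165 381 mid [581.6 122.8] len 181.4 ang 0.054 zpct [0.011  0.0162 0.0194]
drv 286 mid [521.2  41.2] len 92.4 ang 0.013 zpct [0.0328 0.039  0.0433]
tape top ((590.6984252929688, -36.51151657104492), (40.61613082885742, 71.24231719970703), 89.8083267211914) [0.0701 0.0756 0.078 ]
tape side ((589.769775390625, -28.969297409057617), (70.85749053955078, 41.724849700927734), 0.8617346882820129) [0.0602 0.0733 0.0752]
wood 1019 mid [515.3 325.7] len 204.8 ang -1.563 zpct [0.0008 0.0185 0.0212]
pencil 69 mid [ 585.3 -320.9] len 64.6 ang 1.567 zpct [0.004  0.0065 0.009 ]
29.8 [ 0.60874182 -0.38421622  0.14974423]
```

```bash
python3 -c "
from bench import env
print(env.sign_off())"
```

```text
the job is handed in; nothing more can be done
None
```

The job is handed in at about 30 s: a last check measured all four tools within about 3 mm of their seats and at floor height; the wood strip had not moved, the arm partly hid the pencil, and I viewed 16 pictures, two over the limit of 14.

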